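Load the vial carrier into the analyser tray and slide the tray home

TASK

Take the carrier with the capped vials off the sloping stand, lay it flat on the rubber mat and let go, then take it again by its handle tab and set it fully down in the lane of the pulled-out loading tray, handle towards the tray's front panel, and let go. Then press the tray's release lever down and, once it is down, push the tray fully home. Do not drop the carrier or slam the tray, and leave the empty carrier and the other things on the bench where they are.

Things in the scene. Friction and masses are not known exactly. Their poses are not given: they have to be found in the camera images.
- carrier_center (a point): Centre (half-way up) of the thick body of the grey carrier with four white capped vials, the thing to load, 0.1 to 0.2 kg. Body 96 long (x), 26 wide (y), 32 mm high (z); caps rise 8 mm more. x runs from the handle to the far end, z up to the caps. The handle tab spans 47 to 99 mm towards -x. At the start it lies in the stand, x rising 35 degrees away from the robot, handle lowest
- carrier_far (a point): Centre line of the carrier's far end, 23 mm from carrier_center towards +x, half-way up (16 mm above the underside), 26 mm wide. Only here, +-20 mm along x, are the sides free for the fingers while it lies in the stand; in the tray's lane the walls would be in the fingers' way here. Same axes as the carrier
- carrier_handle (a point): The place to grip on the carrier's handle tab: 80 mm from carrier_center towards -x, half-way up the tab (16 mm above the underside), 14 mm wide between the fingers; same axes as the carrier
- spare_center (a point): Centre of the body of the empty carrier beside it on the stand: same shape and axes but with flat dark wells and no caps. To be left alone. Which of the two lies left or right changes
- rack: Fixed sloping steel stand with two places at y = +43 and -43 mm; origin under it on the bench, x away from the robot. Its sheet slopes 35 degrees, low side at -x. Steel cheeks 44 mm high (square to the sheet), 3 mm off the carriers, cover the handle tabs and the lower half of the bodies. Lift a carrier off square to the sheet, 50 mm or more, until it is clear of them
- rack_lamp (a point): Middle of a level white lamp tube, 16 mm thick and 270 long (along the stand's y), 248 mm above the bench over the carriers' far ends, on posts at its ends. It bars a gripper coming straight down: come in under it from the robot's side, tilted back about 35 degrees, square to the sheet
- mat: Black rubber mat fixed on the bench, 220 (x) x 120 (y) x 4 mm; origin at the centre of its underside (top 4 mm above the bench)
- lane (a point): Middle of the lane's floor in the tray, 18 mm above the bench; moves with the tray. x points into the machine (the way the tray is pushed home), z up. Open-topped channel for the carrier's body, 32 wide, 102 long, walls 6 thick and 40 mm high; at -x a 22 mm slot lets the handle tab out to the front, with room for fingers. Seated: carrier_center 16 mm above this point, same axes
- tray_front (a point): Middle of the outer face of the tray's front panel (136 mm wide, from 12 to 62 mm above the bench), 45 mm above the bench, 121 mm from the lane point towards -x. Push here along the lane's +x. With the tray home it stands 59 mm in front of the machine's 220 mm high upright front
- tray (a joint): Travel of the loading tray on its full-extension slide, m: 0.14 fully out (start, locked by the lever), 0 fully home. It runs with about 2 N of friction and stays where it is left
- lever_pad (a point): Top of the pressing pad of the release lever, a black paddle 44 mm long and 40 mm wide outside the tray's left side (+y), next to the front panel (whose near edge is 36 mm from this point and 20 mm higher), about 42 mm above the bench; the point is 30 mm in front of the lever's pivot
- lever (a joint): Release lever angle, rad: 0 up (locked), 0.32 fully down (the pad sinks about 10 mm). It needs about 3 N at the pad, stays down where it is left, and frees the tray from about 0.2 on
- flask: Amber bottle 150 mm high, a bystander behind the mat; origin at its underside
- jar: White jar 70 mm high, a bystander; origin at its underside
- cup: Steel cup 80 mm high, a bystander; origin at its underside
- spatula: Spatula 170 mm long lying on the bench, a bystander
There are look-alikes about, which are no part of the job. Leave any blue or purple look-alike of the part that bears carrier_center alone.

How it is judged:
On the way, in this order (a step that is already met when the one before it is completed fails the run):
1. the carrier lies flat on the mat, let go (horizontal distance between carrier_center and mat below 0.085 m and height (world z) of carrier_center below 0.024 m and angle between carrier_center's own z axis and vertical below 0.08 rad and contact force between the fingers and carrier below 0.1 N), for 0.2 s.
2. the carrier is seated in the lane of the pulled-out tray and let go (x of carrier_center in the frame of lane between -0.006 and 0.006 m and y of carrier_center in the frame of lane between -0.006 and 0.006 m and z of carrier_center in the frame of lane between 0.011 and 0.019 m and angle between carrier_center's own z axis and vertical below 0.08 rad and x of carrier_handle in the frame of lane below -0.07 m and value of joint tray above 0.125 m and contact force between the fingers and carrier below 0.1 N), for 0.2 s.
3. the release lever is pressed down with the carrier seated (x of carrier_center in the frame of lane between -0.006 and 0.006 m and y of carrier_center in the frame of lane between -0.006 and 0.006 m and z of carrier_center in the frame of lane between 0.011 and 0.019 m and angle between carrier_center's own z axis and vertical below 0.08 rad and x of carrier_handle in the frame of lane below -0.07 m and value of joint lever above 0.2 rad and value of joint tray above 0.1 m), for 0.05 s.
At the end, for the whole second after the job is handed in: The tray is home (within 6 mm), with the carrier at rest and seated in its lane: its centre within 6 mm of the lane's middle lengthwise and sideways, down on the floor within 3 mm, upright, the handle towards the front; nothing held (x of carrier_center in the frame of lane between -0.006 and 0.006 m and y of carrier_center in the frame of lane between -0.006 and 0.006 m and z of carrier_center in the frame of lane between 0.011 and 0.019 m and angle between carrier_center's own z axis and vertical below 0.08 rad and x of carrier_handle in the frame of lane below -0.07 m and value of joint tray below 0.006 m and linear speed of carrier below 0.02 m/s); the robot touches nothing.
It fails at once if the carrier is dropped or the tray slammed (carrier faster than 0.6 m/s while out of the fingers) (linear speed of carrier above 0.6 m/s and contact force between the fingers and carrier below 0.1 N).
It fails at once if the empty carrier moved by more than 30 mm (distance of spare_center from where it was at the start of the episode above 0.03 m).
It fails at once if a bystander moved by more than 40 mm (distance of any of flask, jar, cup, spatula from where it was at the start of the episode above 0.04 m).
It also fails if it takes over 69 s, if anything falls off the work surface, if the arm or the gripper's body presses on something with over 40 N, if the wrist force passes 120 N, or if a joint passes its speed limit or range.

ROBOT

A 7-joint arm with a two-finger parallel gripper is mounted at the origin on the work surface. World frame = base frame: x ahead of the robot, y to its left, z up, the work surface at z = 0. Lengths are in m, angles in rad, forces in N, time in s.
With the tool pointing down it reaches from about 0.425 to 0.925 m from the base axis. Payload 6.8 kg.
Tool frame: the origin (TCP) lies on the centre line of the jaws, within the pads' length; the fingertips stand 11 mm ahead of it and the grasp point (between the pads) lies 8 mm behind it; z points along the fingers, y is the direction in which the jaws open and shut (so a half turn about z gives the same grasp; the last joint's range is limited). The gripper opens to 85 mm and grips with 20 to 120 N. Pads are 22 mm wide; open, the fingers measure 114 mm over their backs; the gripper's body (76 mm by 85 mm) begins 54 mm behind the grasp point. The pads swing forward as they close: fully open they stand 13 mm farther back than shut.
Start: joints at [-1.369, 0.477, 0.022, 1.555, -0.011, 1.109, -0.083], TCP at [0.206, 0.643, 0.242] pointing down, gripper open.
Joint ranges: [-2.96, 2.96], [-0.34, 2.1], [-1.41, 1.46], [0.24, 2.44], [-1.37, 4.51], [0.17, 1.92], [-2.96, 2.96]. Speed limits (rad/s): [2.39, 2.39, 3.14, 3.14, 3.14, 3.14, 3.14].

INTERFACE

Orientations are given as a rotation vector (axis times angle).
In Python, from bench import r gives the robot as it stands.
- The arm moves only by the tool send_rows, never from a script. Its argument "deltas" is a list of rows, each a list of 7 numbers: the opening, from 0 (shut) to 1 (fully open), then the shift along the tool's x, y, z as a fraction of full scale, then the turn, a rotation vector about the tool's x, y, z as a fraction of full scale. In form: [[hand, x, y, z, ax, ay, az], ...]. A call has 1 to 20 rows; each row is the pose to reach, as a shift and turn from the pose commanded when the call began, along the tool's axes at that moment, turning the shorter way round; what a row does not reach only later rows make up. Full scale, the value 1, is 150 mm for a shift and 180 degrees for a turn. A row lasts 1/12 s, in which the tool goes at most 41.7 mm and 7.16 degrees, less where a joint would pass 70% of its speed; a pose out of reach is approached as far as the arm can. A call with a number of a shift or a turn outside -1 to 1 is refused whole. A call with a gripper value outside its range is refused whole. The fingers move at their own pace and stop on an object; "squeeze" is the grip in N (left out, the last holds). Time passes only in rows, so rows that repeat a pose let the fingers close. It gives the time, the measured TCP pose, the force and the opening at its end, in the units of the state.
- r.get_obs(): the state, without advancing time (a new reading comes with each control period).
- r.grab_frame(name): name is "scene" or "top" or "wrist"; returns a dict with "pixels" (420x560x3 uint8, red, green, blue), "camera_matrix" (3x3 intrinsics, pixels), "dist_coeffs" ([k1, k2, p1, p2, k3] as OpenCV has them; the pictures are not rectified), "rvec" (rotation vector, rad) and "tvec" (3), from world to camera coordinates, as OpenCV has them. Camera axes: x right, y down, z forward; pixel columns grow to the right and rows downward; lengths in m; the calibration is good to about 2 mm. A picture is of the moment at which its call begins. There is no depth.
- r.hand_in(): hands the job in, once; it reports no verdict.
The state is a dict: "clock": time; "joints": joint angles; "qvel": joint speeds; "tau": joint torques, N m; "tcp_pos": TCP position; "orientation": TCP orientation; "contact_force": force on the tool from outside, world axes, zero at the start; "moment": the same for the moment, N m; "grip_width": finger opening in m.
Only numpy, scipy, OpenCV 4.12 (cv2) and the standard library are available. Lean on these libraries where they do the work, as an engineer would, in place of code of your own. Each camera call takes 0.05 s, during which the arm holds its last target. There are 200 camera calls.

## Working session

There is one attempt and no reset: what is moved stays moved. The work goes in short steps, Python scripts to look and compute and a tool call to move; the robot and the scene stay as the last step left them, time stands still between calls to the robot, and variables do not carry over. Pictures are saved under pics/ and viewed, about 8 in all and at most 12, crops included, and the job is handed in when it is done.

Besides the shell and the picture viewer there is one more tool, called after "Call:" by a JSON object that holds its "fn" and its "kwargs", one argument or row to a line. send_rows: Moves the arm, as the interface text tells. Shift numbers are shares of 150 mm and turn numbers shares of 180 degrees, none past 1 either way. Its arguments: {"type":"object","properties":{"deltas":{"type":"array","items":{"type":"array","items":{"type":"number"}}},"squeeze":{"type":"number"}},"required":["deltas"]}

```bash
ls; mkdir -p pics
cat > h.py <<'E'
import numpy as np, cv2
from scipy.spatial.transform import Rotation as R
from bench import r
def grab(n,fn=None):
    f=r.grab_frame(n)
    if fn: cv2.imwrite('pics/'+fn,f['pixels'][:,:,::-1])
    return f
def ray(f,uv):
    K,d=np.array(f['camera_matrix']),np.array(f['dist_coeffs'])
    p=cv2.undistortPoints(np.array(uv,float).reshape(-1,1,2),K,d).reshape(-1,2)
    M=cv2.Rodrigues(np.array(f['rvec'],float))[0]; t=np.array(f['tvec'],float).ravel()
    return -M.T@t, np.c_[p,np.ones(len(p))]@M
def onz(f,uv,z):
    c,d=ray(f,uv); z=np.broadcast_to(z,len(d)); return c+d*((z-c[2])/d[:,2])[:,None]
def proj(f,P):
    return cv2.projectPoints(np.array(P,float).reshape(-1,3),np.array(f['rvec'],float),np.array(f['tvec'],float),np.array(f['camera_matrix']),np.array(f['dist_coeffs']))[0].reshape(-1,2)
def tri(fs,uvs):
    A=np.zeros((3,3));b=np.zeros(3)
    for f,uv in zip(fs,uvs):
        c,d=ray(f,[uv]);d=d[0]/np.linalg.norm(d[0]);Q=np.eye(3)-np.outer(d,d);A+=Q;b+=Q@c
    return np.linalg.solve(A,b)
def rows_to(P,Rm):
    """delta numbers from the measured pose to target pose"""
    o=r.get_obs(); R0=R.from_rotvec(o['orientation'])
    return np.round(R0.inv().apply(np.array(P)-o['tcp_pos'])/0.15,3), np.round((R0.inv()*Rm).as_rotvec()/np.pi,4)
E
python3 - <<'E'
from h import *
import pickle
fs={n:grab(n,n+'0.png') for n in('scene','top','wrist')}
pickle.dump(fs,open('f0.pkl','wb'))
for n,f in fs.items():
    c,_=ray(f,[[280,210]]);print(n,c.round(3))
print(r.get_obs())
E
```

```text
pics
scene [ 0.282 -0.483  1.462]
top [0.285 0.013 1.462]
wrist [0.134 0.665 0.374]
{'clock': 0.15, 'joints': array([-1.36911503,  0.47764402,  0.0223511 ,  1.55618778, -0.0114913 ,
        1.10932499, -0.08309309]), 'qvel': array([ 0.00061212, -0.00128116,  0.00029229, -0.00173525,  0.00046987,
       -0.00015275,  0.00195328]), 'tau': array([ 2.63081638e-03, -5.96925867e+01,  1.61010928e+00, -2.81490362e+01,
        1.26705572e-02,  6.53017923e-03, -2.52020953e-06]), 'tcp_pos': array([0.20565048, 0.64245321, 0.24154193]), 'orientation': array([-4.84603908e-01, -3.10387839e+00,  2.24858670e-03]), 'contact_force': array([0.1743567 , 0.44573118, 0.66732491]), 'moment': array([-0.06118526, -0.04554864,  0.0195437 ]), 'grip_width': 0.08529742481534928}
```

```bash
python3 -c "
import cv2,numpy as np
" ; ls pics
```

```text
scene0.png
top0.png
wrist0.png
```

View pics/top0.png

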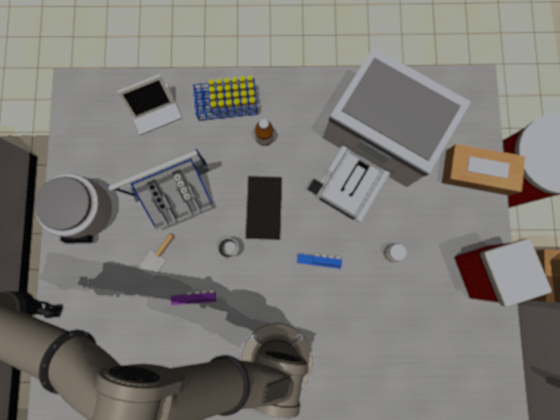

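View pics/scene0.png

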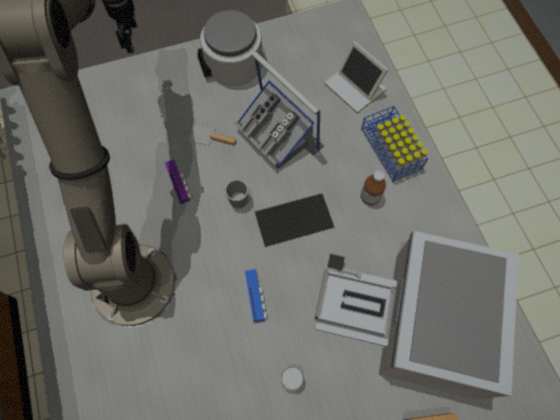

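The top view shows the stand at (172,193), its right-hand carrier (183,188) with white caps and the left one (158,203) with dark wells. The mat is at (264,208), the tray at (352,183) and the lever at (316,186). The blue (320,261) and purple (193,298) items are look-alikes. I'll enlarge the stand and tray in one picture to confirm.

Run:
```python
from h import *
def crop(n,x,y,w=100,h=75):
    return cv2.resize(cv2.imread(f'pics/{n}0.png')[y:y+h,x:x+w],(400,300),interpolation=cv2.INTER_CUBIC)
cv2.imwrite('pics/c1.png',np.vstack([np.hstack([crop('top',115,150),crop('scene',230,75)]),np.hstack([crop('top',300,145),crop('scene',310,250)])]))
```

```text
(no output)
```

View pics/c1.png

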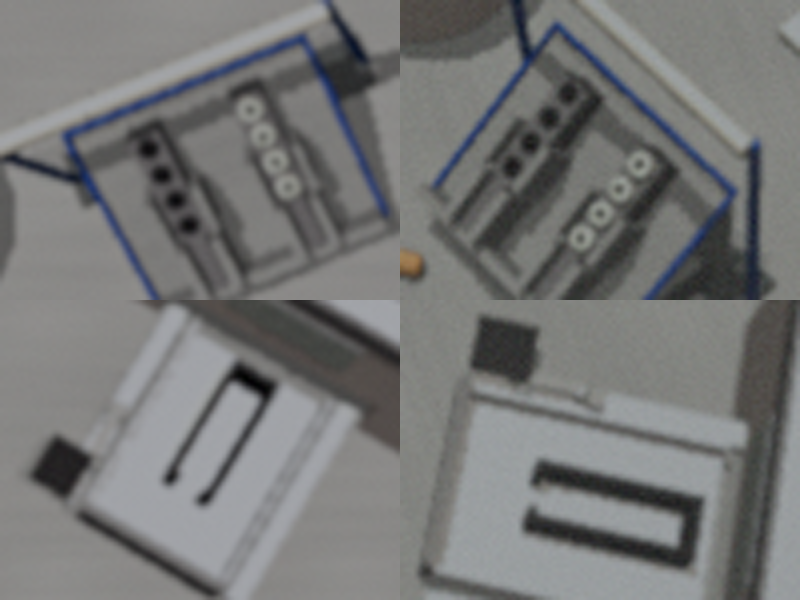

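The crops confirm it: the right-hand carrier in the stand is grey with four white caps, which makes it the target. The left one has dark wells and is the spare. The tray shows its black U-shaped lane and the black lever paddle on its left. Next I measure positions.

Run:
```python
from h import *
import pickle
fs=pickle.load(open('f0.pkl','rb'));T,S=fs['top'],fs['scene']
def cap(n,pts,win=4):
    g=cv2.cvtColor(fs[n]['pixels'],cv2.COLOR_RGB2GRAY).astype(float);out=[]
    for u,v in pts:
        x0,y0=int(round(u)),int(round(v));p=g[y0-3:y0+4,x0-3:x0+4];w=np.clip(p-120,0,None)
        yy,xx=np.mgrid[-3:4,-3:4]; w*= (xx**2+yy**2<=10)
        out.append((x0+(w*xx).sum()/w.sum(),y0+(w*yy).sum()/w.sum()))
    return np.array(out)
a=[(115+x/4-.4,150+y/4-.4) for x,y in[(250,110),(262,136),(275,162),(288,187)]]
b=[(230+x/4-.4,75+y/4-.4) for x,y in[(240,164),(220,190),(200,213),(180,239)]]
A,B=cap('top',a),cap('scene',b)
print('top',A.round(2).tolist(),np.round(a,1).tolist());print('sc',B.round(2).tolist(),np.round(b,1).tolist())
P=np.array([tri((T,S),(p,q)) for p,q in zip(A,B)]);print(P.round(4))
P2=np.array([tri((T,S),(p,q)) for p,q in zip(a,b)]);print(P2.round(4))
d=P[0]-P[3];print('yaw',np.degrees(np.arctan2(d[1],d[0])),'pitch',np.degrees(np.arctan2(d[2],np.hypot(*d[:2]))),np.linalg.norm(d)*1e3)
# mat, U, pad
def rect(n,x,y,w,h,th):
    g=cv2.cvtColor(fs[n]['pixels'],cv2.COLOR_RGB2GRAY)[y:y+h,x:x+w]
    m=(g<th).astype(np.uint8);c=max(cv2.findContours(m,0,1)[0],key=cv2.contourArea)
    return cv2.boxPoints(cv2.minAreaRect(c))+[x,y],cv2.contourArea(c)
k=lambda P:(P.mean(0).round(4),np.round([np.linalg.norm(P[0]-P[1]),np.linalg.norm(P[1]-P[2])],4),np.degrees(np.arctan2(*(P[0]-P[1])[1::-1])).round(1))
m,_=rect('top',235,165,60,85,60);print('mat',m.round(1).tolist(),k(onz(T,m,.004)))
for n,bx in(('top',(338,155,35,45)),('scene',(338,286,52,36))):
    m,ar=rect(n,*bx,80);print('U',n,ar,k(onz(fs[n],m,.058)))
for n,bx in(('top',(305,175,18,22)),('scene',(325,250,24,22))):
    m,ar=rect(n,*bx,80);print('pad',n,ar,k(onz(fs[n],m,.042)))
```

```text
top [[176.85, 177.1], [180.01, 182.82], [183.2, 189.67], [186.11, 195.75]] [[177.1, 177.1], [180.1, 183.6], [183.4, 190.1], [186.6, 196.4]]
sc [[289.53, 115.56], [284.81, 121.37], [279.87, 127.54], [275.33, 133.74]] [[289.6, 115.6], [284.6, 122.1], [279.6, 127.8], [274.6, 134.4]]
[[0.5807 0.3102 0.1425]
 [0.5637 0.3021 0.1316]
 [0.5449 0.2945 0.1177]
 [0.5281 0.2883 0.1004]]
[[0.5804 0.309  0.1441]
 [0.5629 0.303  0.1263]
 [0.5437 0.2941 0.117 ]
 [0.5256 0.2865 0.1013]]
yaw 22.58369776066006 pitch 36.51342653522776 70.82685764320846
mat [[245.8, 237.6], [247.5, 176.4], [280.7, 177.3], [279.0, 238.5]] (array([0.5039, 0.0417, 0.004 ]), array([0.213 , 0.1154]), np.float64(178.4))
U top 51.5 (array([ 0.593 , -0.2668,  0.058 ]), array([0.1204, 0.0394]), np.float64(148.0))
U scene 308.0 (array([ 0.5911, -0.2723,  0.058 ]), array([0.05  , 0.1159]), np.float64(-124.3))
pad top 114.5 (array([ 0.5673, -0.1334,  0.042 ]), array([0.0419, 0.037 ]), np.float64(148.4))
pad scene 173.5 (array([ 0.5674, -0.1362,  0.042 ]), array([0.0421, 0.0429]), np.float64(-124.3))
```

```bash
cat >> h.py <<'E'
def frame(yaw,pitch=0):
    """carrier frame, x at yaw rising by pitch (deg)"""
    return R.from_euler('ZY',[yaw,-pitch],degrees=True)
FLIP=R.from_euler('y',180,degrees=True)  # tool: x=-cx, y=cy, z=-cz
def plan(P,Rm):
    o=r.get_obs(); s,t=rows_to(P,Rm); print('t',round(o['clock'],2),'tcp',o['tcp_pos'].round(4),'shift',s.tolist(),'turn',t.tolist(),'dist rows',round(np.linalg.norm(s)*150/41.7,1),round(np.linalg.norm(t)*180/7.16,1))
E
python3 - <<'E'
from h import *
C=frame(22.5,35); M=C.as_matrix()
cc=np.array([.5544,.2988,.1231])-.024*M[:,2]; far=cc+.023*M[:,0]
print(cc.round(4),far.round(4)); st=far+.13*M[:,2]; print(st)
plan(st,C*FLIP)
E
```

```text
[0.5671 0.3041 0.1034] [0.5845 0.3113 0.1166]
[0.5156353  0.28274314 0.22312237]
t 0.15 tcp [0.2057 0.6425 0.2415] shift [-2.699, -1.654, 0.125] turn [-0.0687, -0.1864, -0.2164] dist rows 11.4 7.4
```

Call:
{"fn": "send_rows", "kwargs": {
  "deltas": [
    [1,-0.25,-0.15,0,0,0,0],
    [1,-0.5,-0.3,0,0,0,0],
    [1,-0.75,-0.45,0,0,0,0],
    [1,-0.95,-0.6,0,0,0,0],
    [1,-0.95,-0.6,0,0,0,0]
  ]
}}

```text
clock: 0.57
tcp_pos: [0.3216, 0.5057, 0.2422]
orientation: [0.502, 3.097, -0.007]
contact_force: [0.8, -1.4, 0.5]
grip_width: 0.0853
```

Call:
{"fn": "send_rows", "kwargs": {
  "deltas": [
    [1,-0.25,-0.15,0,0,0,0],
    [1,-0.5,-0.3,0,0,0,0],
    [1,-0.75,-0.45,0,0,0,0],
    [1,-0.95,-0.6,0,0,0,0],
    [1,-0.95,-0.6,0,0,0,0]
  ]
}}

```text
clock: 0.98
tcp_pos: [0.4285, 0.376, 0.2423]
orientation: [0.503, 3.098, -0.006]
contact_force: [1.3, -1.1, -0.5]
grip_width: 0.0854
```

Run:
```python
from h import *
C=frame(22.5,35); M=C.as_matrix()
far=np.array([.5845,.3113,.1166]); plan(far+.13*M[:,2],C*FLIP)
```

```text
t 0.98 tcp [0.4285 0.376  0.2423] shift [-0.747, -0.405, 0.132] turn [-0.0708, -0.1852, -0.2198] dist rows 3.1 7.4
```

Call:
{"fn": "send_rows", "kwargs": {
  "deltas": [
    [1,-0.1,-0.05,0.0,-0.009,-0.023,-0.028],
    [1,-0.2,-0.1,0.03,-0.018,-0.046,-0.055],
    [1,-0.3,-0.16,0.06,-0.027,-0.069,-0.083],
    [1,-0.4,-0.22,0.08,-0.036,-0.093,-0.11],
    [1,-0.5,-0.28,0.1,-0.045,-0.116,-0.138],
    [1,-0.6,-0.34,0.12,-0.054,-0.14,-0.165],
    [1,-0.7,-0.38,0.13,-0.063,-0.162,-0.193],
    [1,-0.747,-0.405,0.132,-0.071,-0.185,-0.22],
    [1,-0.747,-0.405,0.132,-0.071,-0.185,-0.22],
    [1,-0.747,-0.405,0.132,-0.071,-0.185,-0.22]
  ]
}}

```text
clock: 1.82
tcp_pos: [0.5098, 0.2921, 0.2219]
orientation: [-0.505, 2.492, 0.167]
contact_force: [0.2, 0.7, 0.8]
grip_width: 0.0851
```

Run:
```python
from h import *
C=frame(22.5,35); M=C.as_matrix()
far=np.array([.5845,.3113,.1166]); plan(far+.13*M[:,2],C*FLIP)
f=grab('wrist','w1.png')
import pickle;pickle.dump(f,open('w1.pkl','wb'))
cc=far-.023*M[:,0]
print(proj(f,[cc+M@[x,0,.024] for x in(36,12,-12,-36) for x in [x/1000]]).round(1).tolist())
```

```text
t 1.82 tcp [0.5098 0.2921 0.2219] shift [-0.014, -0.072, -0.0] turn [0.0034, -0.0013, 0.0013] dist rows 0.3 0.1
[[265.8, 237.9], [265.5, 203.5], [265.2, 167.2], [264.9, 129.1]]
```

View pics/w1.png

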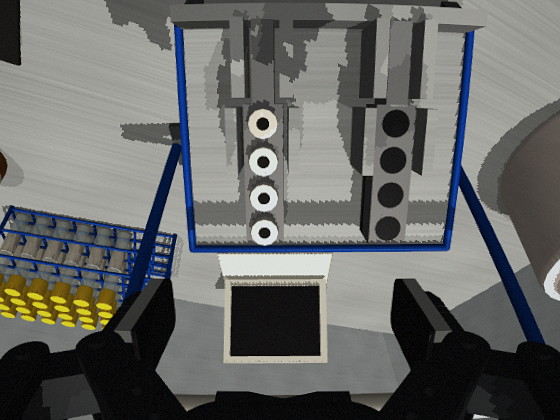

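The wrist view shows the caps at (263,123), (263,162), (264,198) and (264,232), which is 5 px (3 mm) handle-ward and 2 px sideways from my prediction. The spacing matches, so the height is right. I'll correct and descend square to the sheet.

Run:
```python
from h import *
C=frame(22.5,35); M=C.as_matrix()
far=np.array([.5845,.3113,.1166])+M@[-.0025,-.001,0]; print(far)
plan(far+.13*M[:,2],C*FLIP);plan(far+.03*M[:,2],C*FLIP);plan(far-.001*M[:,2],C*FLIP)
```

```text
[0.58299069 0.30959243 0.11516606]
t 1.87 tcp [0.5103 0.2936 0.2228] shift [0.012, -0.087, 0.0] turn [0.0038, -0.0008, 0.0013] dist rows 0.3 0.1
t 1.87 tcp [0.5103 0.2936 0.2228] shift [0.01, -0.095, 0.667] turn [0.0038, -0.0008, 0.0013] dist rows 2.4 0.1
t 1.87 tcp [0.5103 0.2936 0.2228] shift [0.009, -0.097, 0.873] turn [0.0038, -0.0008, 0.0013] dist rows 3.2 0.1
```

Call:
{"fn": "send_rows", "kwargs": {
  "deltas": [
    [0.7,0.01,-0.09,0.05,0.004,0,0],
    [0.7,0.01,-0.09,0.2,0.004,0,0],
    [0.7,0.01,-0.09,0.3,0.004,0,0],
    [0.7,0.01,-0.09,0.3,0.004,0,0],
    [0.7,0.01,-0.09,0.3,0.004,0,0],
    [0.7,0.01,-0.09,0.3,0.004,0,0]
  ]
}}

```text
clock: 2.37
tcp_pos: [0.5387, 0.2905, 0.1855]
orientation: [-0.502, 2.488, 0.153]
contact_force: [0.1, -0.1, 0.3]
grip_width: 0.0599
```

```bash
cat > s.py <<'E'
from h import *
C=frame(22.5,35); M=C.as_matrix()
far=np.array([.5830,.3096,.1152])
plan(far+.03*M[:,2],C*FLIP);plan(far-.001*M[:,2],C*FLIP)
o=r.get_obs();print(o['qvel'].round(3),o['joints'].round(3),o['contact_force'].round(1))
E
python3 s.py
```

```text
t 2.37 tcp [0.5387 0.2905 0.1855] shift [0.005, 0.005, 0.368] turn [-0.0003, -0.0002, 0.0017] dist rows 1.3 0.0
t 2.37 tcp [0.5387 0.2905 0.1855] shift [0.005, 0.005, 0.575] turn [-0.0003, -0.0002, 0.0017] dist rows 2.1 0.0
[-0.025 -0.015  0.023  0.012  0.027 -0.005 -0.024] [-0.731  0.245  0.056  2.222  1.06   0.173  0.28 ] [ 0.1 -0.1  0.3]
```

Call:
{"fn": "send_rows", "kwargs": {
  "deltas": [
    [0.7,0.005,0.005,0.12,0,0,0],
    [0.7,0.005,0.005,0.24,0,0,0],
    [0.7,0.005,0.005,0.368,0,0,0],
    [0.7,0.005,0.005,0.368,0,0,0],
    [0.7,0.005,0.005,0.368,0,0,0]
  ]
}}

```text
clock: 2.78
tcp_pos: [0.5665, 0.3028, 0.1392]
orientation: [-0.504, 2.489, 0.151]
contact_force: [0.4, -0.8, 0.5]
grip_width: 0.0599
```

```bash
python3 s.py; python3 -c "
from h import *
grab('wrist','w2.png')"
```

```text
t 2.78 tcp [0.5665 0.3028 0.1392] shift [-0.006, -0.0, -0.001] turn [-0.0004, -0.0005, 0.0024] dist rows 0.0 0.1
t 2.78 tcp [0.5665 0.3028 0.1392] shift [-0.006, 0.0, 0.206] turn [-0.0004, -0.0005, 0.0024] dist rows 0.7 0.1
[-0.004 -0.03   0.002  0.009 -0.025 -0.005  0.016] [-0.604  0.373 -0.072  2.179  1.589  0.181 -0.226] [ 0.4 -0.8  0.5]
```

View pics/w2.png

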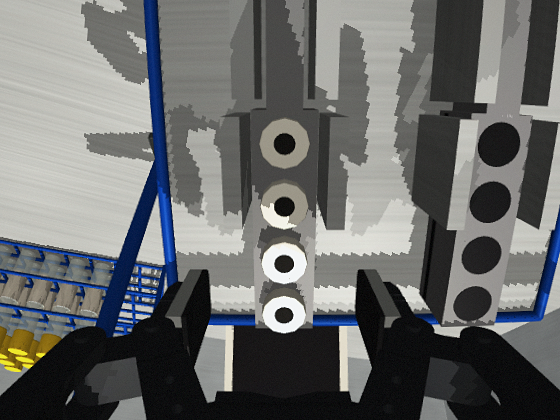

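The jaws (208 to 358, middle 283) straddle the carrier (middle 284) at the far two caps. I descend and grip.

Call:
{"fn": "send_rows", "kwargs": {
  "deltas": [
    [0.7,-0.005,0,0.1,0,0,0.002],
    [0.7,-0.005,0,0.2,0,0,0.002],
    [0.7,-0.005,0,0.205,0,0,0.002],
    [0.7,-0.005,0,0.205,0,0,0.002],
    [0,-0.005,0,0.205,0,0,0.002],
    [0,-0.005,0,0.205,0,0,0.002],
    [0,-0.005,0,0.205,0,0,0.002],
    [0,-0.005,0,0.205,0,0,0.002],
    [0,-0.005,0,0.205,0,0,0.002],
    [0,-0.005,0,0.205,0,0,0.002]
  ],
  "squeeze": 50
}}

```text
clock: 3.67
tcp_pos: [0.5833, 0.3096, 0.1154]
orientation: [-0.497, 2.489, 0.155]
contact_force: [-3.9, -1.7, 6.0]
grip_width: 0.0252
```

```bash
python3 s.py
```

```text
t 3.67 tcp [0.5833 0.3096 0.1154] shift [0.002, 0.001, -0.2] turn [-0.0001, 0.0, 0.0004] dist rows 0.7 0.0
t 3.67 tcp [0.5833 0.3096 0.1154] shift [0.002, 0.001, 0.007] turn [-0.0001, 0.0, 0.0004] dist rows 0.0 0.0
[ 0.     0.    -0.     0.001 -0.    -0.     0.   ] [-0.542  0.442 -0.134  2.148  1.785  0.206 -0.408] [-3.9 -1.7  6. ]
```

Call:
{"fn": "send_rows", "kwargs": {
  "deltas": [
    [0,0,0,-0.06,0,0,0],
    [0,0,0,-0.14,0,0,0],
    [0,0,0,-0.22,0,0,0],
    [0,0,0,-0.3,0,0,0],
    [0,0,0,-0.38,0,0,0],
    [0,0,0,-0.46,0,0,0],
    [0,0,0,-0.5,0,0,0],
    [0,0,0,-0.5,0,0,0]
  ]
}}

```text
clock: 4.33
tcp_pos: [0.5434, 0.293, 0.1772]
orientation: [-0.496, 2.488, 0.156]
contact_force: [0.2, 0.3, -0.6]
grip_width: 0.0246
```

```bash
cat > s2.py <<'E'
from h import *
# mat: carrier yaw 0 (parallel to mat), TCP over carrier_far
C=frame(0,0)
goal=np.array([.504+.023,.0417,.15])
o=r.get_obs();print(o['grip_width'],o['contact_force'].round(1),o['joints'].round(3))
plan(goal,C*FLIP)
p=o['tcp_pos'].copy(); plan(p+[-.05,-.08,.03],C*FLIP)
E
python3 s2.py;python3 s.py
```

```text
0.02463511404837746 [ 0.2  0.3 -0.6] [-0.565  0.272 -0.131  2.208  1.238  0.21   0.114]
t 4.33 tcp [0.5434 0.293  0.1772] shift [0.713, -1.506, -0.277] turn [0.0381, 0.1921, 0.1213] dist rows 6.1 5.8
t 4.33 tcp [0.5434 0.293  0.1772] shift [0.305, -0.365, -0.458] turn [0.0381, 0.1921, 0.1213] dist rows 2.4 5.8
t 4.33 tcp [0.5434 0.293  0.1772] shift [0.003, 0.001, 0.303] turn [-0.0001, 0.0002, 0.0003] dist rows 1.1 0.0
t 4.33 tcp [0.5434 0.293  0.1772] shift [0.003, 0.001, 0.51] turn [-0.0001, 0.0002, 0.0003] dist rows 1.8 0.0
[-0.004  0.033  0.014 -0.009  0.088 -0.011 -0.088] [-0.565  0.272 -0.131  2.208  1.238  0.21   0.114] [ 0.2  0.3 -0.6]
```

Run:
```python
from h import *
o=r.get_obs();p=o['tcp_pos'];R0=R.from_rotvec(o['orientation'])
plan(p+[-.04,-.11,.035],R0);plan(p+[-.045,-.15,.035],R0)
f=grab('top')
g=f['pixels'].astype(int)
print('cup',onz(f,[[229,246]],.08),'flask',onz(f,[[264,126]],.15))
```

```text
t 4.33 tcp [0.5434 0.293  0.1772] shift [0.298, -0.575, -0.493] turn [0.0, 0.0, 0.0] dist rows 2.9 0.0
t 4.33 tcp [0.5434 0.293  0.1772] shift [0.407, -0.809, -0.57] turn [0.0, 0.0, 0.0] dist rows 3.8 0.0
cup [[0.36697002 0.15103678 0.08      ]] flask [[0.74321261 0.03476931 0.15      ]]
```

Call:
{"fn": "send_rows", "kwargs": {
  "deltas": [
    [0,0.08,-0.08,-0.12,0,0,0],
    [0,0.16,-0.2,-0.24,0,0,0],
    [0,0.24,-0.34,-0.36,0,0,0],
    [0,0.3,-0.48,-0.47,0,0,0],
    [0,0.35,-0.62,-0.53,0,0,0],
    [0,0.4,-0.74,-0.57,0,0,0],
    [0,0.4,-0.8,-0.57,0,0,0],
    [0,0.4,-0.8,-0.57,0,0,0]
  ]
}}

```text
clock: 5.05
tcp_pos: [0.4991, 0.1597, 0.2069]
orientation: [-0.497, 2.497, 0.154]
contact_force: [1.0, -1.3, -2.0]
grip_width: 0.025
```

```bash
python3 s2.py
```

```text
0.02503616132087057 [ 1.  -1.3 -2. ] [ 0.368  0.138 -0.846  2.33   0.859  0.173  0.712]
t 5.05 tcp [0.4991 0.1597 0.2069] shift [0.322, -0.798, 0.239] turn [0.0375, 0.1894, 0.1212] dist rows 3.2 5.7
t 5.05 tcp [0.4991 0.1597 0.2069] shift [0.309, -0.365, -0.455] turn [0.0375, 0.1894, 0.1212] dist rows 2.4 5.7
```

Call:
{"fn": "send_rows", "kwargs": {
  "deltas": [
    [0,0.03,-0.1,0.02,0.005,0.024,0.015],
    [0,0.06,-0.2,0.04,0.009,0.047,0.03],
    [0,0.1,-0.3,0.07,0.014,0.071,0.045],
    [0,0.14,-0.4,0.1,0.019,0.095,0.06],
    [0,0.18,-0.5,0.13,0.023,0.118,0.075],
    [0,0.22,-0.6,0.16,0.028,0.142,0.09],
    [0,0.27,-0.7,0.2,0.033,0.166,0.105],
    [0,0.322,-0.798,0.239,0.0375,0.189,0.121],
    [0,0.322,-0.798,0.239,0.0375,0.189,0.121],
    [0,0.322,-0.798,0.239,0.0375,0.189,0.121],
    [0,0.322,-0.798,0.239,0.0375,0.189,0.121]
  ]
}}

```text
clock: 5.97
tcp_pos: [0.5269, 0.0431, 0.1499]
orientation: [-0.003, 3.14, 0.001]
contact_force: [-0.5, 0.1, -0.6]
grip_width: 0.0251
```

```bash
python3 s2.py; python3 -c "
from h import *
cv2.imwrite('pics/w3.png',np.hstack([cv2.resize(grab(n)['pixels'][:,:,::-1],(400,300)) for n in('wrist','scene')]))"
```

```text
0.02511105020492479 [-0.5  0.1 -0.6] [ 0.477  0.486 -0.853  1.949  0.461  0.91   0.962]
t 5.97 tcp [0.5269 0.0431 0.1499] shift [-0.001, -0.009, -0.0] turn [0.0003, 0.0006, 0.0007] dist rows 0.0 0.0
t 5.97 tcp [0.5269 0.0431 0.1499] shift [0.334, -0.532, -0.201] turn [0.0003, 0.0006, 0.0007] dist rows 2.4 0.0
```

View pics/w3.png

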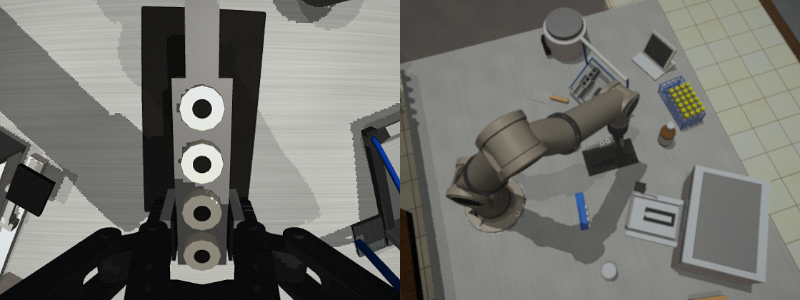

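The carrier is held level over the mat with caps up. I lower it slowly.

Call:
{"fn": "send_rows", "kwargs": {
  "deltas": [
    [0,0,0,0.12,0,0,0],
    [0,0,0,0.28,0,0,0],
    [0,0,0,0.44,0,0,0],
    [0,0,0,0.6,0,0,0],
    [0,0,0,0.72,0,0,0],
    [0,0,0,0.79,0,0,0],
    [0,0,0,0.81,0,0,0],
    [0,0,0,0.825,0,0,0],
    [0,0,0,0.84,0,0,0],
    [0,0,0,0.84,0,0,0]
  ]
}}

```text
clock: 6.9
tcp_pos: [0.5281, 0.0427, 0.0251]
orientation: [-0.002, 3.138, 0.001]
contact_force: [-0.6, 0.7, -1.2]
grip_width: 0.0252
```

Call:
{"fn": "send_rows", "kwargs": {
  "deltas": [
    [0,0,0,0.007,0,0,0],
    [0,0,0,0.014,0,0,0],
    [0,0,0,0.02,0,0,0],
    [0,0,0,0.02,0,0,0]
  ]
}}

```text
clock: 7.23
tcp_pos: [0.528, 0.0426, 0.0222]
orientation: [-0.002, 3.139, -0.0]
contact_force: [-1.5, -1.0, 6.3]
grip_width: 0.0254
```

Call:
{"fn": "send_rows", "kwargs": {
  "deltas": [
    [0,0,0,0.006,0,0,0],
    [0,0,0,0.01,0,0,0],
    [0,0,0,0.01,0,0,0],
    [0.25,0,0,0.01,0,0,0],
    [0.5,0,0,0.01,0,0,0],
    [0.65,0,0,0.01,0,0,0],
    [0.65,0,0,0.01,0,0,0],
    [0.65,0,0,0.01,0,0,0],
    [0.65,0,0,0.01,0,0,0],
    [0.65,0,0,0.01,0,0,0]
  ]
}}

```text
clock: 8.07
tcp_pos: [0.5274, 0.0426, 0.0196]
orientation: [-0.002, 3.14, 0.001]
contact_force: [0.8, -0.1, 0.0]
grip_width: 0.0556
```

Call:
{"fn": "send_rows", "kwargs": {
  "deltas": [
    [0.65,0,0,-0.2,0,0,0],
    [0.65,0,0,-0.45,0,0,0],
    [0.65,0,0,-0.65,0,0,0],
    [0.65,0,0,-0.8,0,0,0],
    [0.65,0,0,-0.8,0,0,0]
  ]
}}

```text
clock: 8.48
tcp_pos: [0.53, 0.0435, 0.1442]
orientation: [-0.002, 3.133, 0.002]
contact_force: [0.4, 0.5, 0.6]
grip_width: 0.0555
```

Run:
```python
from h import *
import pickle
f=grab('wrist','w4.png');pickle.dump(f,open('w4.pkl','wb'))
o=r.get_obs();print(o['tcp_pos'],o['contact_force'].round(1))
print(proj(f,[[.505+x,.042,.044] for x in(.036,.012,-.012,-.036)]).round(1).tolist())
```

```text
[0.52891695 0.04283078 0.14204776] [-0.5 -0.4  0. ]
[[281.6, 233.2], [281.6, 197.8], [281.7, 160.3], [281.7, 120.7]]
```

View pics/w4.png

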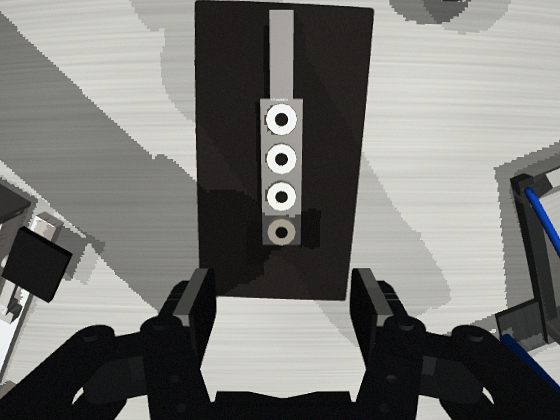

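The carrier lies flat on the mat. Its caps at (281,120), (281,159), (281,196) and (281,232) agree with my prediction to 1 px, so the centre is about (0.5045, 0.042) at yaw 0. Before gripping the tab, I'll take a close look at the lane.

Run:
```python
from h import *
plan([.575,-.25,.24],frame(-33)*FLIP)
plan([.55,-.1,.24],frame(-33)*FLIP)
```

```text
t 8.53 tcp [0.5289 0.0428 0.142 ] shift [-0.31, -1.952, -0.652] turn [0.0008, 0.0019, 0.1836] dist rows 7.5 4.6
t 8.53 tcp [0.5289 0.0428 0.142 ] shift [-0.144, -0.952, -0.653] turn [0.0008, 0.0019, 0.1836] dist rows 4.2 4.6
```

Call:
{"fn": "send_rows", "kwargs": {
  "deltas": [
    [0.65,0,-0.1,-0.2,0,0,0.03],
    [0.65,-0.03,-0.3,-0.35,0,0,0.06],
    [0.65,-0.06,-0.5,-0.5,0,0,0.09],
    [0.65,-0.1,-0.7,-0.6,0,0,0.12],
    [0.65,-0.14,-0.95,-0.65,0,0,0.155],
    [0.65,-0.14,-0.95,-0.65,0,0,0.1836],
    [0.65,-0.14,-0.95,-0.65,0,0,0.1836]
  ]
}}

```text
clock: 9.12
tcp_pos: [0.548, -0.1033, 0.2363]
orientation: [0.905, 3.008, -0.0]
contact_force: [-0.5, 1.4, -0.4]
grip_width: 0.0555
```

Run:
```python
from h import *
plan([.575,-.25,.24],frame(-33)*FLIP)
```

```text
t 9.12 tcp [ 0.548  -0.1033  0.2363] shift [-0.69, -0.716, -0.024] turn [0.0, 0.0002, -0.0028] dist rows 3.6 0.1
```

Call:
{"fn": "send_rows", "kwargs": {
  "deltas": [
    [0.65,-0.2,-0.2,0,0,0,0],
    [0.65,-0.4,-0.4,0,0,0,0],
    [0.65,-0.6,-0.6,-0.02,0,0,0],
    [0.65,-0.69,-0.716,-0.024,0,0,0],
    [0.65,-0.69,-0.716,-0.024,0,0,0],
    [0.65,-0.69,-0.716,-0.024,0,0,0],
    [0.65,-0.69,-0.716,-0.024,0,0,0]
  ]
}}

```text
clock: 9.7
tcp_pos: [0.5764, -0.2441, 0.2397]
orientation: [-0.886, -3.014, -0.004]
contact_force: [-0.5, -0.0, 0.3]
grip_width: 0.0554
```

Run:
```python
from h import *
import pickle
f=grab('wrist','w5.png');pickle.dump(f,open('w5.pkl','wb'))
print(r.get_obs()['tcp_pos'],r.get_obs()['qvel'].round(3))
```

```text
[ 0.57660075 -0.24366391  0.24011547] [-0.006 -0.01  -0.002 -0.002  0.001  0.002 -0.001]
```

View pics/w5.png

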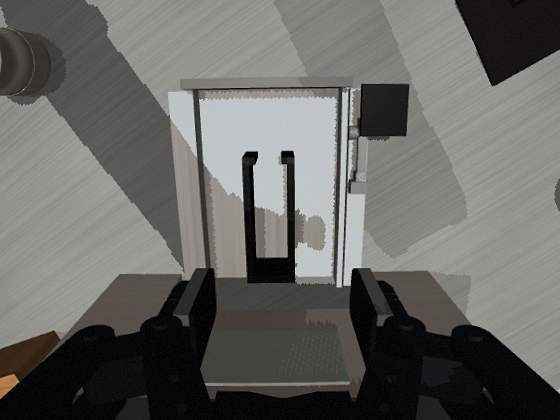

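The wrist view shows the lane's black U-walls (243–295, 152–283), the front panel's top edge at v≈80–88, and the lever pad at (361–408, 84–136). I measure these outlines on their height planes.

Run:
```python
from h import *
import pickle
f=pickle.load(open('w5.pkl','rb'));g=cv2.cvtColor(f['pixels'],cv2.COLOR_RGB2GRAY)
def rect(x,y,w,h,th):
    m=(g[y:y+h,x:x+w]<th).astype(np.uint8);c=max(cv2.findContours(m,0,1)[0],key=cv2.contourArea)
    return cv2.boxPoints(cv2.minAreaRect(c))+[x,y],cv2.boundingRect(c)
def k(P):
    P=P[np.argsort(P[:,0])]
    e=max([P[1]-P[0],P[2]-P[0]],key=np.linalg.norm)
    return P.mean(0).round(4),sorted(np.round([np.linalg.norm(P[1]-P[0]),np.linalg.norm(P[2]-P[0])],4)),np.degrees(np.arctan2(e[1],e[0])).round(2)
for th in(40,55):
  m,b=rect(236,146,66,144,th);print('U',m.round(1).tolist(),k(onz(f,m,.058)))
m,b=rect(355,78,62,64,55);print('pad',m.round(1).tolist(),k(onz(f,m,.042)))
print('pix col271',g[255:300,271].tolist())
# outer edge lines of U walls, row-wise
L,Rr=[],[]
for v in range(170,255,4):
    row=g[v,236:303]<45; i=np.where(row)[0]
    L.append((236+i[0]-.5,v));Rr.append((236+i[-1]+.5,v))
for e in(L,Rr):
    Q=onz(f,e,.058); d=np.polyfit(Q[:,0],Q[:,1],1);print('line yaw',np.degrees(np.arctan(d[0])),'y at x=.59',np.polyval(d,.59))
# front panel top outer edge z=.062
for u in(200,240,280,320): print(u,g[74:94,u].tolist())
```

```text
U [[242.5, 151.7], [292.9, 150.8], [295.2, 282.0], [244.8, 282.9]] (array([ 0.5935, -0.27  ,  0.058 ]), [np.float64(0.0419), np.float64(0.1209)], np.float64(-33.52))
U [[242.0, 152.1], [293.1, 150.7], [296.7, 282.0], [245.7, 283.4]] (array([ 0.5939, -0.2697,  0.058 ]), [np.float64(0.0424), np.float64(0.1211)], np.float64(-32.95))
pad [[356.0, 84.0], [408.0, 84.0], [408.0, 136.0], [356.0, 136.0]] (array([ 0.5673, -0.1376,  0.042 ]), [np.float64(0.0435), np.float64(0.0444)], np.float64(58.32))
pix col271 [144, 150, 85, 10, 3, 0, 3, 4, 0, 0, 1, 0, 8, 4, 1, 7, 2, 0, 13, 1, 9, 4, 8, 10, 9, 11, 7, 6, 63, 68, 61, 69, 70, 69, 67, 67, 68, 65, 70, 68, 66, 64, 66, 66, 70]
line yaw -32.1884877838882 y at x=.59 -0.2932663390034659
line yaw -31.295769513362465 y at x=.59 -0.24199750914762866
200 [150, 159, 152, 148, 135, 123, 126, 125, 125, 122, 121, 124, 128, 129, 96, 35, 89, 112, 110, 111]
240 [147, 149, 147, 136, 129, 129, 132, 131, 129, 128, 132, 128, 131, 136, 8, 68, 123, 137, 154, 157]
280 [151, 152, 146, 138, 135, 132, 135, 134, 132, 133, 132, 135, 133, 63, 44, 121, 128, 154, 151, 149]
320 [128, 127, 121, 117, 116, 117, 115, 117, 115, 117, 116, 118, 126, 11, 68, 120, 116, 113, 115, 115]
```

Run:
```python
from h import *
import pickle
f=pickle.load(open('w5.pkl','rb'));g=cv2.cvtColor(f['pixels'],cv2.COLOR_RGB2GRAY).astype(float)
c,_=ray(f,[[280,210]]);print('cam',c)
# front panel inner-top edge: subpixel first dark crossing
pts=[]
for u in range(205,336,5):
    col=g[80:94,u]; i=np.argmax(col<90); 
    if 0<i: pts.append((u,80+i-1+(col[i-1]-90)/(col[i-1]-col[i])))
Q=onz(f,pts,.062);d=np.polyfit(Q[:,0]-.5,Q[:,1],1);d2=np.polyfit(Q[:,1],Q[:,0],1)
yaw=-np.degrees(np.arctan(d2[0]));print('panel yaw',yaw,'resid mm',1e3*np.std(Q[:,0]-np.polyval(d2,Q[:,1])))
for yaw in(-32,-33):
    ex=np.array([np.cos(np.radians(yaw)),np.sin(np.radians(yaw)),0]);ey=np.array([-ex[1],ex[0],0])
    L=np.array([.59,-.2676,.0])
    for nm,uv,z in[('near outer top',(269,151),.058),('far outer top',(271,282.7),.058),('far inner floor',(271,257.3),.018),('panel in',(270,87.6),.062),('panel out',(270,77),.062)]:
        P=onz(f,[uv],z)[0];print(yaw,nm,'x',round((P-L)@ex,4),'y',round((P-L)@ey,4))
    # wall outer edges
    for e in((243,200),(295.2,200),(243.3,230),(296,230)):
        P=onz(f,[e],.058)[0];print('  wall y',round((P-L)@ey,4))
# pad right
```

```text
cam [ 0.51323555 -0.20472384  0.37194104]
panel yaw -32.03428675852197 resid mm 0.10107966484147754
-32 near outer top x -0.0563 y 0.0013
-32 far outer top x 0.0649 y 0.0003
-32 far inner floor x 0.0569 y -0.0006
-32 panel in x -0.1069 y 0.0033
-32 panel out x -0.115 y 0.0035
  wall y -0.0221
  wall y 0.0229
  wall y -0.023
  wall y 0.0235
-33 near outer top x -0.0563 y 0.0003
-33 far outer top x 0.0649 y 0.0014
-33 far inner floor x 0.0569 y 0.0004
-33 panel in x -0.1069 y 0.0014
-33 panel out x -0.115 y 0.0014
  wall y -0.0223
  wall y 0.0226
  wall y -0.0228
  wall y 0.0237
```

Run:
```python
from h import *
F=frame(0)*FLIP
plan([.50,-.13,.22],F)
plan([.4275,.042,.12],F)
```

```text
t 9.75 tcp [ 0.5766 -0.2437  0.2401] shift [0.839, 0.361, 0.135] turn [0.0007, 0.0, -0.1818] dist rows 3.3 4.6
t 9.75 tcp [ 0.5766 -0.2437  0.2401] shift [1.865, 1.063, 0.804] turn [0.0007, 0.0, -0.1818] dist rows 8.2 4.6
```

Call:
{"fn": "send_rows", "kwargs": {
  "deltas": [
    [0.6,0.15,0.08,0,0,0,-0.03],
    [0.6,0.35,0.2,0,0,0,-0.06],
    [0.6,0.55,0.3,0.05,0,0,-0.09],
    [0.6,0.75,0.42,0.1,0,0,-0.12],
    [0.6,0.95,0.54,0.15,0,0,-0.15],
    [0.6,0.95,0.54,0.15,0,0,-0.1818],
    [0.6,0.95,0.54,0.15,0,0,-0.1818]
  ]
}}

```text
clock: 10.33
tcp_pos: [0.4999, -0.0972, 0.2181]
orientation: [-0.011, 3.141, -0.0]
contact_force: [0.0, -0.7, 0.4]
grip_width: 0.0514
```

Run:
```python
from h import *
F=frame(0)*FLIP
plan([.4275,.042,.12],F)
```

```text
t 10.33 tcp [ 0.4999 -0.0972  0.2181] shift [0.476, 0.931, 0.654] turn [-0.0, 0.0002, 0.0022] dist rows 4.4 0.1
```

Call:
{"fn": "send_rows", "kwargs": {
  "deltas": [
    [0.6,0.1,0.2,0.1,0,0,0.002],
    [0.6,0.2,0.4,0.25,0,0,0.002],
    [0.6,0.3,0.6,0.4,0,0,0.002],
    [0.6,0.4,0.8,0.55,0,0,0.002],
    [0.6,0.476,0.931,0.654,0,0,0.002],
    [0.6,0.476,0.931,0.654,0,0,0.002],
    [0.6,0.476,0.931,0.654,0,0,0.002],
    [0.6,0.476,0.931,0.654,0,0,0.002]
  ]
}}

```text
clock: 11.0
tcp_pos: [0.4317, 0.0389, 0.1206]
orientation: [0.019, 3.139, 0.0]
contact_force: [1.0, -0.0, -0.0]
grip_width: 0.0511
```

Run:
```python
from h import *
F=frame(0)*FLIP
plan([.4275,.042,.12],F);plan([.4275,.042,.020],F)
print(r.get_obs()['joints'].round(2))
```

```text
t 11.0 tcp [0.4317 0.0389 0.1206] shift [0.028, 0.021, 0.004] turn [0.0001, 0.0009, -0.0039] dist rows 0.1 0.1
t 11.0 tcp [0.4317 0.0389 0.1206] shift [0.03, 0.02, 0.67] turn [0.0001, 0.0009, -0.0039] dist rows 2.4 0.1
[ 0.52  0.39 -0.88  2.18  0.44  0.75  0.91]
```

Call:
{"fn": "send_rows", "kwargs": {
  "deltas": [
    [0.6,0.03,0.02,0.1,0,0,-0.004],
    [0.6,0.03,0.02,0.25,0,0,-0.004],
    [0.6,0.03,0.02,0.4,0,0,-0.004],
    [0.6,0.03,0.02,0.45,0,0,-0.004],
    [0.6,0.03,0.02,0.45,0,0,-0.004],
    [0.6,0.03,0.02,0.45,0,0,-0.004]
  ]
}}

```text
clock: 11.5
tcp_pos: [0.4271, 0.0418, 0.0532]
orientation: [-0.0, 3.139, 0.001]
contact_force: [0.3, 0.3, -0.6]
grip_width: 0.0514
```

Run:
```python
from h import *
F=frame(0)*FLIP
plan([.4275,.042,.020],F)
```

```text
t 11.5 tcp [0.4271 0.0418 0.0532] shift [-0.002, 0.001, 0.221] turn [0.0002, 0.0007, 0.0001] dist rows 0.8 0.0
```

Call:
{"fn": "send_rows", "kwargs": {
  "deltas": [
    [0.6,0,0,0.08,0,0,0],
    [0.6,0,0,0.16,0,0,0],
    [0.6,0,0,0.22,0,0,0],
    [0.6,0,0,0.22,0,0,0],
    [0.6,0,0,0.22,0,0,0],
    [0.3,0,0,0.22,0,0,0],
    [0,0,0,0.22,0,0,0],
    [0,0,0,0.22,0,0,0],
    [0,0,0,0.22,0,0,0],
    [0,0,0,0.22,0,0,0],
    [0,0,0,0.22,0,0,0],
    [0,0,0,0.22,0,0,0]
  ],
  "squeeze": 90
}}

```text
clock: 12.5
tcp_pos: [0.4268, 0.0422, 0.0204]
orientation: [-0.003, 3.139, -0.0]
contact_force: [-1.6, -1.2, 7.4]
grip_width: 0.0126
```

Call:
{"fn": "send_rows", "kwargs": {
  "deltas": [
    [0,0,0,-0.04,0,0,0],
    [0,0,0,-0.1,0,0,0],
    [0,0,0,-0.2,0,0,0],
    [0,0,0,-0.35,0,0,0],
    [0,0,0,-0.5,0,0,0],
    [0,0,0,-0.65,0,0,0],
    [0,0,0,-0.75,0,0,0],
    [0,0,0,-0.75,0,0,0],
    [0,0,0,-0.75,0,0,0]
  ]
}}

```text
clock: 13.25
tcp_pos: [0.4265, 0.0419, 0.133]
orientation: [-0.002, 3.138, -0.0]
contact_force: [0.1, 0.5, -1.1]
grip_width: 0.0123
```

Run:
```python
from h import *
Rl=frame(-32);lane=np.array([.5955,-.2710,.018])
o=r.get_obs();print(o['grip_width'],o['contact_force'].round(1),o['orientation'],o['joints'].round(2))
plan(lane+Rl.apply([-.077,0,.112]),Rl*FLIP)
f=grab('wrist','w6.png')
p=o['tcp_pos'];F=R.from_rotvec(o['orientation'])*FLIP
print(proj(f,[p+F.apply([.077+x,0,.024]) for x in(.036,.012,-.012,-.036)]).round(1).tolist())
```

```text
0.012299586429961082 [ 0.1  0.5 -1.1] [-1.75091732e-03  3.13786096e+00 -2.04992159e-04] [ 0.54  0.36 -0.91  2.18  0.41  0.77  0.94]
t 13.25 tcp [0.4265 0.0419 0.133 ] shift [-0.689, -1.815, 0.023] turn [0.0003, 0.0012, 0.1781] dist rows 7.0 4.5
[[284.4, 535.3], [284.6, 503.9], [284.8, 467.0], [284.9, 423.7]]
```

View pics/w6.png

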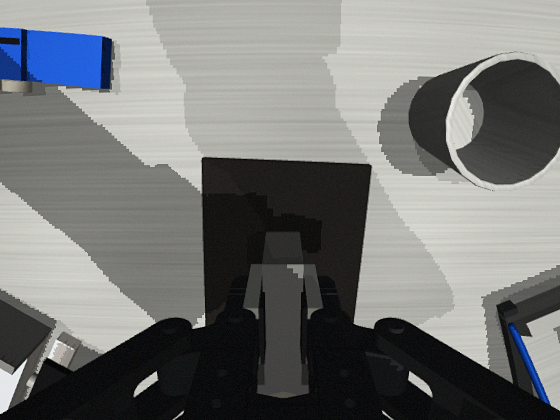

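The tab is held square in the jaws (handle end at (283,232)). Now I carry it over the lane.

Call:
{"fn": "send_rows", "kwargs": {
  "deltas": [
    [0,-0.02,-0.05,0,0,0,0.01],
    [0,-0.07,-0.2,0,0,0,0.03],
    [0,-0.14,-0.38,0,0,0,0.055],
    [0,-0.2,-0.56,0,0,0,0.08],
    [0,-0.28,-0.74,0,0,0,0.105],
    [0,-0.34,-0.88,0,0,0,0.13],
    [0,-0.34,-0.92,0,0,0,0.155],
    [0,-0.34,-0.92,0,0,0,0.178],
    [0,-0.34,-0.92,0,0,0,0.178]
  ]
}}

```text
clock: 14.05
tcp_pos: [0.4766, -0.0969, 0.1309]
orientation: [-0.872, -3.017, -0.001]
contact_force: [-0.3, -0.1, -1.0]
grip_width: 0.0124
```

```bash
cat > s3.py <<'E'
from h import *
import sys
Rl=frame(-32);lane=np.array([.5955,-.2710,.018]);h=float(sys.argv[1])
plan(lane+Rl.apply([-.0777,0,h]),Rl*FLIP)
o=r.get_obs();print(o['grip_width'],o['contact_force'].round(1))
E
python3 s3.py .112
```

```text
t 14.05 tcp [ 0.4766 -0.0969  0.1309] shift [-0.772, -0.561, 0.005] turn [0.0001, -0.0003, -0.0014] dist rows 3.4 0.0
0.012362001936861 [-0.3 -0.1 -1. ]
```

Call:
{"fn": "send_rows", "kwargs": {
  "deltas": [
    [0,-0.1,-0.08,0,0,0,-0.001],
    [0,-0.3,-0.22,0,0,0,-0.001],
    [0,-0.5,-0.37,0,0,0,-0.001],
    [0,-0.68,-0.5,0,0,0,-0.001],
    [0,-0.772,-0.561,0.005,0,0,-0.001],
    [0,-0.772,-0.561,0.005,0,0,-0.001],
    [0,-0.772,-0.561,0.005,0,0,-0.001],
    [0,-0.772,-0.561,0.005,0,0,-0.001]
  ]
}}

```text
clock: 14.72
tcp_pos: [0.5305, -0.2269, 0.1306]
orientation: [-0.856, -3.022, -0.003]
contact_force: [-0.3, 1.1, 0.1]
grip_width: 0.0124
```

```bash
python3 s3.py .08
python3 - <<'E'
from h import *
import pickle
fs={n:grab(n) for n in('scene','top')};pickle.dump(fs,open('f7.pkl','wb'))
a=fs['top']['pixels'][125:215,290:410,::-1];b=fs['scene']['pixels'][240:330,290:410,::-1]
cv2.imwrite('pics/w7.png',np.hstack([cv2.resize(i,(400,300),interpolation=cv2.INTER_CUBIC) for i in(a,b)]))
o=r.get_obs();p=o['tcp_pos'];F=R.from_rotvec(o['orientation'])*FLIP
for n,x0,y0 in(('top',290,125),('scene',290,240)):
    print(n,((proj(fs[n],[p+F.apply([.0777+x,0,.024]) for x in(.036,.012,-.012,-.036)])-[x0,y0])*3.333).round(1).tolist())
E
```

```text
t 14.72 tcp [ 0.5305 -0.2269  0.1306] shift [-0.005, -0.02, 0.217] turn [0.0005, -0.0003, 0.0021] dist rows 0.8 0.1
0.01236137705933217 [-0.3  1.1  0.1]
top [[255.7, 116.4], [243.2, 137.8], [230.6, 159.2], [218.0, 180.7]]
scene [[311.8, 186.4], [280.7, 179.5], [249.8, 172.6], [219.0, 165.7]]
```

View pics/w7.png

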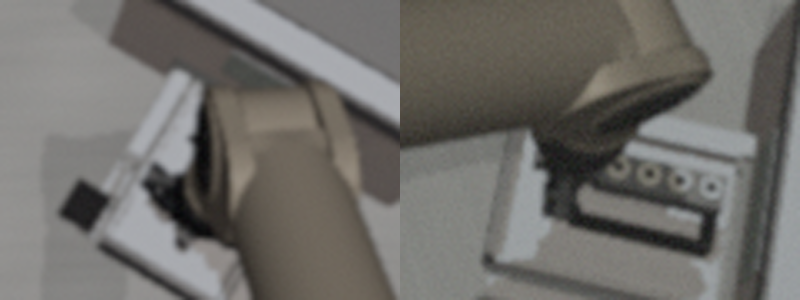

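In the scene view the caps sit at (311,186), (280,180), (249,173) and (220,166) in the right-hand half. That is within 1 crop pixel of the prediction, so the carrier hangs level and aligned. I lower it to just above the walls.

Call:
{"fn": "send_rows", "kwargs": {
  "deltas": [
    [0,-0.005,-0.02,0.07,0,0,0.002],
    [0,-0.005,-0.02,0.16,0,0,0.002],
    [0,-0.005,-0.02,0.25,0,0,0.002],
    [0,-0.005,-0.02,0.33,0,0,0.002],
    [0,-0.005,-0.02,0.33,0,0,0.002],
    [0,-0.005,-0.02,0.33,0,0,0.002]
  ]
}}

```text
clock: 15.32
tcp_pos: [0.5295, -0.2308, 0.0805]
orientation: [-0.868, -3.018, -0.002]
contact_force: [0.2, 0.3, -0.5]
grip_width: 0.0124
```

```bash
python3 s3.py .062;python3 s3.py .0165
```

```text
t 15.32 tcp [ 0.5295 -0.2308  0.0805] shift [0.003, 0.006, 0.004] turn [0.0003, -0.0005, -0.0005] dist rows 0.0 0.0
0.012374878536912885 [ 0.2  0.3 -0.5]
t 15.32 tcp [ 0.5295 -0.2308  0.0805] shift [0.002, 0.006, 0.307] turn [0.0003, -0.0005, -0.0005] dist rows 1.1 0.0
0.012374878536912885 [ 0.2  0.3 -0.5]
```

Call:
{"fn": "send_rows", "kwargs": {
  "deltas": [
    [0,0.002,0.006,0.02,0,0,0],
    [0,0.002,0.006,0.05,0,0,0],
    [0,0.002,0.006,0.08,0,0,0],
    [0,0.002,0.006,0.11,0,0,0],
    [0,0.002,0.006,0.11,0,0,0]
  ]
}}

```text
clock: 15.73
tcp_pos: [0.53, -0.2304, 0.0646]
orientation: [0.869, 3.019, 0.001]
contact_force: [-0.4, -0.5, -1.2]
grip_width: 0.0126
```

```bash
python3 s3.py .0165
```

```text
t 15.73 tcp [ 0.53   -0.2304  0.0646] shift [0.004, 0.001, 0.2] turn [0.0003, 0.0, -0.0007] dist rows 0.7 0.0
0.012557262136407352 [-0.4 -0.5 -1.2]
```

It has entered between the walls without force, so I carry on down.

Call:
{"fn": "send_rows", "kwargs": {
  "deltas": [
    [0,0.004,0,0.03,0,0,0],
    [0,0.004,0,0.07,0,0,0],
    [0,0.004,0,0.11,0,0,0],
    [0,0.004,0,0.15,0,0,0],
    [0,0.004,0,0.175,0,0,0],
    [0,0.004,0,0.175,0,0,0]
  ]
}}

```text
clock: 16.23
tcp_pos: [0.5294, -0.2299, 0.038]
orientation: [-0.869, -3.019, -0.002]
contact_force: [0.4, 0.2, -0.9]
grip_width: 0.0124
```

Call:
{"fn": "send_rows", "kwargs": {
  "deltas": [
    [0,0,0,0.008,0,0,0],
    [0,0,0,0.016,0,0,0],
    [0,0,0,0.024,0,0,0],
    [0,0,0,0.024,0,0,0]
  ]
}}

```text
clock: 16.57
tcp_pos: [0.5301, -0.2301, 0.0355]
orientation: [0.869, 3.017, 0.001]
contact_force: [-0.9, -0.6, -1.2]
grip_width: 0.0123
```

```bash
python3 s3.py .0165
```

```text
t 16.57 tcp [ 0.5301 -0.2301  0.0355] shift [0.004, -0.0, 0.007] turn [0.0004, 0.0004, -0.0007] dist rows 0.0 0.0
0.012325664636895326 [-0.9 -0.6 -1.2]
```

Call:
{"fn": "send_rows", "kwargs": {
  "deltas": [
    [0,0,0,0.006,0,0,0],
    [0,0,0,0.012,0,0,0],
    [0,0,0,0.012,0,0,0]
  ]
}}

```text
clock: 16.82
tcp_pos: [0.5306, -0.2303, 0.0345]
orientation: [0.868, 3.016, 0.001]
contact_force: [-0.6, 0.9, 3.4]
grip_width: 0.0128
```

Contact is felt at the floor height, so I release and rise.

Call:
{"fn": "send_rows", "kwargs": {
  "deltas": [
    [0.2,0,0,0,0,0,0],
    [0.35,0,0,0,0,0,0],
    [0.45,0,0,0,0,0,0],
    [0.45,0,0,0,0,0,0],
    [0.45,0,0,0,0,0,0],
    [0.45,0,0,-0.05,0,0,0],
    [0.45,0,0,-0.2,0,0,0],
    [0.45,0,0,-0.45,0,0,0],
    [0.45,0,0,-0.7,0,0,0],
    [0.45,0,0,-0.95,0,0,0],
    [0.45,0,0,-0.95,0,0,0],
    [0.45,0,0,-0.95,0,0,0]
  ]
}}

```text
clock: 17.82
tcp_pos: [0.5314, -0.2306, 0.1792]
orientation: [0.867, 3.012, -0.0]
contact_force: [-0.2, 0.1, -0.7]
grip_width: 0.0387
```

Run:
```python
from h import *
import pickle
f=grab('wrist','w8.png');pickle.dump(f,open('w8.pkl','wb'))
o=r.get_obs();print(o['tcp_pos'],o['contact_force'].round(1))
Rl=frame(-32);lane=np.array([.5955,-.2710,.018])
print(proj(f,[lane+Rl.apply([x,0,.040]) for x in(.036,.012,-.012,-.036)]).round(1).tolist())
```

```text
[ 0.52997934 -0.23036928  0.17717207] [-0.6 -0.5 -0.8]
[[283.3, 342.0], [283.3, 316.2], [283.3, 288.7], [283.2, 259.6]]
```

View pics/w8.png

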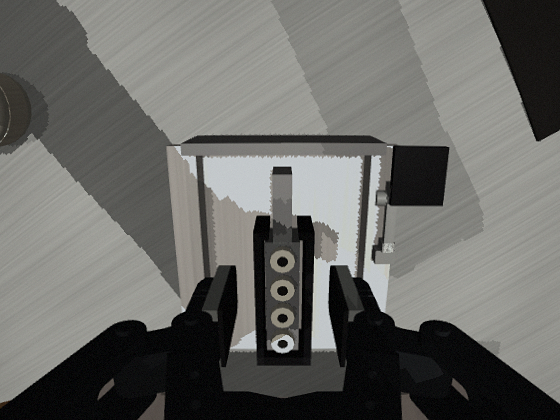

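The carrier sits level between the walls. Its caps at (282,262), (282,291), (282,318) and (282,344) are within 2 px (2 mm) of the prediction. Pad corners are at (392,146), (448,148), (444,205) and (389,204). Next is the lever.

Run:
```python
from h import *
import pickle
f=pickle.load(open('w8.pkl','rb'))
Rl=frame(-32);lane=np.array([.5955,-.2710,0])
P=onz(f,[(392,146),(448,148),(444,205),(389,204)],.042)
print(Rl.inv().apply(P-lane).round(4), P.mean(0))
E=onz(f,[(185,144),(282,143),(390,145)],.062);print('panel in/out edge',Rl.inv().apply(E-lane).round(4))
pad=P.mean(0).copy();pad[2]=.12
plan(pad,Rl*FLIP)
```

```text
[[-0.1167  0.0779  0.042 ]
 [-0.1158  0.1195  0.042 ]
 [-0.0728  0.1216  0.042 ]
 [-0.0736  0.0791  0.042 ]] [ 0.56791177 -0.13641389  0.042     ]
panel in/out edge [[-0.1208 -0.0647  0.062 ]
 [-0.121  -0.0007  0.062 ]
 [-0.12    0.0707  0.062 ]]
t 17.87 tcp [ 0.53   -0.2304  0.1772] shift [0.12, 0.665, 0.382] turn [0.0003, 0.0009, -0.0007] dist rows 2.8 0.0
```

Call:
{"fn": "send_rows", "kwargs": {
  "deltas": [
    [0,0.03,0.15,0,0,0,0],
    [0,0.06,0.35,0,0,0,0],
    [0,0.12,0.55,0.1,0,0,0],
    [0,0.12,0.665,0.25,0,0,0],
    [0,0.12,0.665,0.4,0,0,0],
    [0,0.12,0.665,0.55,0,0,0],
    [0,0.12,0.665,0.65,0,0,0],
    [0,0.12,0.665,0.65,0,0,0],
    [0,0.12,0.665,0.65,0,0,0]
  ]
}}

```text
clock: 18.62
tcp_pos: [0.5663, -0.1357, 0.0771]
orientation: [-0.868, -3.017, -0.001]
contact_force: [0.7, -0.3, 1.5]
grip_width: -0.0001
```

Run:
```python
from h import *
Rl=frame(-32)
plan([.568,-.1364,.041],Rl*FLIP); print(r.get_obs()['grip_width'],r.get_obs()['contact_force'])
```

```text
t 18.62 tcp [ 0.5663 -0.1357  0.0771] shift [-0.013, 0.002, 0.241] turn [0.0, -0.0009, -0.0005] dist rows 0.9 0.0
-5.362530171118829e-05 [ 0.71650704 -0.30359023  1.46318222]
```

Call:
{"fn": "send_rows", "kwargs": {
  "deltas": [
    [0,-0.013,0,0.08,0,0,0],
    [0,-0.013,0,0.15,0,0,0],
    [0,-0.013,0,0.17,0,0,0],
    [0,-0.013,0,0.185,0,0,0],
    [0,-0.013,0,0.2,0,0,0],
    [0,-0.013,0,0.21,0,0,0],
    [0,-0.013,0,0.218,0,0,0],
    [0,-0.013,0,0.218,0,0,0]
  ]
}}

```text
clock: 19.28
tcp_pos: [0.5694, -0.1369, 0.0504]
orientation: [0.869, 3.017, -0.004]
contact_force: [-16.5, 1.5, 39.4]
grip_width: 0.0001
```

The force rose to 39 N, so the lever is either at its stop or jammed. I back off and look.

Call:
{"fn": "send_rows", "kwargs": {
  "deltas": [
    [0,0,0,-0.05,0,0,0],
    [0,0,0,-0.2,0,0,0],
    [0,0,0,-0.45,0,0,0],
    [0,0.1,0,-0.7,0,0,0],
    [0,0.2,-0.1,-0.9,0,0,0],
    [0,0.2,-0.3,-0.9,0,0,0],
    [0,0.2,-0.3,-0.9,0,0,0],
    [0,0.2,-0.3,-0.9,0,0,0]
  ]
}}

```text
clock: 19.95
tcp_pos: [0.519, -0.1614, 0.1815]
orientation: [0.874, 3.015, -0.001]
contact_force: [-0.5, 1.2, 0.1]
grip_width: 0.0001
```

Run:
```python
from h import *
import pickle
f=grab('wrist');pickle.dump(f,open('w9.pkl','wb'))
o=r.get_obs();print(o['tcp_pos'],o['contact_force'].round(1))
cv2.imwrite('pics/w9.png',f['pixels'][:,:,::-1])
Rl=frame(-32);lane=np.array([.5955,-.2710,0])
for z in(.042,.036,.03):
    print(z,proj(f,[lane+Rl.apply([x,y,z]) for x,y in((-.117,.079),(-.117,.120),(-.073,.120),(-.073,.079))]).round(0).tolist())
```

```text
[ 0.51956454 -0.16009459  0.18110253] [ 0.7  0.4 -0.2]
0.042 [[319.0, 209.0], [374.0, 208.0], [370.0, 262.0], [318.0, 262.0]]
0.036 [[319.0, 206.0], [372.0, 206.0], [368.0, 259.0], [317.0, 259.0]]
0.03 [[318.0, 204.0], [370.0, 204.0], [367.0, 256.0], [317.0, 256.0]]
```

View pics/w9.png

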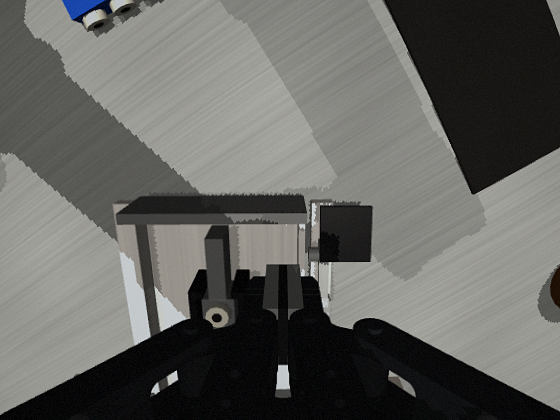

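The pad is at (320,206), (372,207), (371,262) and (319,262). Its near edge has dropped about 3 px, so it is tilted down, but not conclusively past 0.2 rad. That used my last picture. I estimate the tilt numerically and press again nearer the front edge.

```bash
cat > pad.py <<'E'
from h import *
Rl=frame(-32);lane=np.array([.5955,-.2710,0])
def pad(f,win,tag):
    g=cv2.cvtColor(f['pixels'],cv2.COLOR_RGB2GRAY).astype(float)
    (x,y,w,h)=win; m=(g[y:y+h,x:x+w]<60).astype(np.uint8)
    m=cv2.morphologyEx(m,cv2.MORPH_OPEN,np.ones((9,9)))
    c=max(cv2.findContours(m,0,1)[0],key=cv2.contourArea)
    q=cv2.approxPolyDP(c,8,True).reshape(-1,2)+[x,y]; print(tag,q.tolist(),cv2.contourArea(c))
    # predicted near/far edges for lever angles: pivot at x=-.065 z=.042
    for a in(0,.1,.2,.32):
        P=[lane+Rl.apply([-.065-d*np.cos(a),yy,.042-d*np.sin(a)]) for d,yy in((.051,.079),(.051,.120),(.008,.120),(.008,.079))]
        print('  ',a,proj(f,P).round(1).tolist())
E
python3 - <<'E'
from pad import *
import pickle
pad(pickle.load(open('w8.pkl','rb')),(387,140,70,72),'before')
pad(pickle.load(open('w9.pkl','rb')),(316,196,62,72),'after')
plan(lane+Rl.apply([-.104,.1,.066]),Rl*FLIP)
E
```

```text
before [[393, 146], [389, 204], [442, 205], [447, 147]] 3225.5
   0 [[393.4, 147.1], [448.8, 147.7], [442.0, 204.7], [388.8, 204.7]]
   0.1 [[391.4, 146.5], [445.8, 147.1], [441.6, 204.5], [388.5, 204.5]]
   0.2 [[389.5, 146.6], [443.0, 147.2], [441.1, 204.3], [388.2, 204.3]]
   0.32 [[387.2, 147.6], [439.7, 148.2], [440.6, 204.3], [387.9, 204.3]]
after [[320, 206], [319, 260], [369, 261], [371, 206]] 2824.0
   0 [[319.4, 209.9], [373.6, 209.6], [369.9, 261.8], [318.1, 262.3]]
   0.1 [[318.8, 208.3], [372.1, 208.1], [369.7, 261.5], [318.0, 261.9]]
   0.2 [[318.2, 207.4], [370.6, 207.2], [369.4, 261.2], [317.9, 261.6]]
   0.32 [[317.5, 207.2], [368.8, 207.0], [369.2, 261.0], [317.8, 261.4]]
t 20.0 tcp [ 0.5196 -0.1601  0.1811] shift [-0.125, 0.308, 0.768] turn [0.0003, 0.0005, -0.0012] dist rows 3.0 0.0
```

Call:
{"fn": "send_rows", "kwargs": {
  "deltas": [
    [0,-0.05,0.15,0.1,0,0,0],
    [0,-0.12,0.308,0.25,0,0,0],
    [0,-0.125,0.308,0.45,0,0,0],
    [0,-0.125,0.308,0.65,0,0,0],
    [0,-0.125,0.308,0.768,0,0,0],
    [0,-0.125,0.308,0.768,0,0,0],
    [0,-0.125,0.308,0.768,0,0,0]
  ]
}}

```text
clock: 20.58
tcp_pos: [0.5602, -0.1287, 0.0649]
orientation: [-0.866, -3.018, -0.003]
contact_force: [0.5, 0.3, 1.2]
grip_width: 0.0
```

Run:
```python
from pad import *
plan(lane+Rl.apply([-.104,.1,.05]),Rl*FLIP)
```

```text
t 20.58 tcp [ 0.5602 -0.1287  0.0649] shift [-0.009, -0.013, 0.099] turn [0.0004, -0.0005, -0.0002] dist rows 0.4 0.0
```

Call:
{"fn": "send_rows", "kwargs": {
  "deltas": [
    [0,-0.009,-0.013,0.04,0,0,0],
    [0,-0.009,-0.013,0.08,0,0,0],
    [0,-0.009,-0.013,0.1,0,0,0],
    [0,-0.009,-0.013,0.1,0,0,0]
  ]
}}

```text
clock: 20.92
tcp_pos: [0.5606, -0.1327, 0.0509]
orientation: [0.869, 3.017, 0.001]
contact_force: [0.3, -0.4, -0.4]
grip_width: 0.0001
```

Call:
{"fn": "send_rows", "kwargs": {
  "deltas": [
    [0,0,0,0.01,0,0,0],
    [0,0,0,0.02,0,0,0],
    [0,0,0,0.02,0,0,0]
  ]
}}

```text
clock: 21.17
tcp_pos: [0.5608, -0.1324, 0.0485]
orientation: [0.868, 3.017, 0.001]
contact_force: [-2.0, -0.0, 2.9]
grip_width: 0.0
```

Call:
{"fn": "send_rows", "kwargs": {
  "deltas": [
    [0,0,0,0.01,0,0,0],
    [0,0,0,0.02,0,0,0],
    [0,0,0,0.02,0,0,0]
  ]
}}

```text
clock: 21.42
tcp_pos: [0.5611, -0.1326, 0.0457]
orientation: [0.868, 3.017, 0.001]
contact_force: [-1.5, -1.0, 5.5]
grip_width: 0.0002
```

Call:
{"fn": "send_rows", "kwargs": {
  "deltas": [
    [0,0,0,0.01,0,0,0],
    [0,0,0,0.02,0,0,0],
    [0,0,0,0.02,0,0,0]
  ]
}}

```text
clock: 21.67
tcp_pos: [0.5635, -0.1338, 0.045]
orientation: [0.868, 3.011, -0.001]
contact_force: [-3.7, -3.3, 20.1]
grip_width: 0.0002
```

Call:
{"fn": "send_rows", "kwargs": {
  "deltas": [
    [0,0,0,0.005,0,0,0],
    [0,0,0,0.01,0,0,0],
    [0,0,0,0.01,0,0,0]
  ]
}}

```text
clock: 21.92
tcp_pos: [0.5645, -0.1344, 0.0447]
orientation: [0.868, 3.009, -0.002]
contact_force: [-3.7, -4.3, 28.9]
grip_width: 0.0002
```

The stop is felt at pad-tip height 34 mm, 28 mm from the pivot, which gives about 0.3 rad: fully down. Now I move to the tray front with the tool tilted back 20° for clearance from the machine.

Call:
{"fn": "send_rows", "kwargs": {
  "deltas": [
    [0,0,0,-0.05,0,0,0],
    [0,0,0,-0.25,0,0,0],
    [0,0,0,-0.45,0,0,0],
    [0,0.1,-0.05,-0.6,0,0,0],
    [0,0.25,-0.2,-0.6,0,0,0],
    [0,0.35,-0.4,-0.6,0,0,0],
    [0,0.45,-0.6,-0.6,0,0,0],
    [0,0.45,-0.6,-0.6,0,0,0]
  ]
}}

```text
clock: 22.58
tcp_pos: [0.4492, -0.1769, 0.1294]
orientation: [-0.877, -3.013, 0.006]
contact_force: [-1.2, 0.2, -0.8]
grip_width: -0.0
```

Run:
```python
from pad import *
F=frame(-32,20)*FLIP
plan(lane+Rl.apply([-.165,0,.09]),F)
print(r.get_obs()['joints'].round(2))
f=grab('wrist');pad(f,(290,150,200,120),'now')
```

```text
t 22.58 tcp [ 0.4492 -0.1769  0.1294] shift [-0.06, -0.014, 0.262] turn [-0.0018, -0.1119, -0.0022] dist rows 1.0 2.8
[ 0.83  0.4  -0.7   2.07  0.37  0.8   0.91]
now [[290, 265]] 20.0
   0 [[400.0, 306.0], [459.3, 304.5], [450.0, 356.9], [393.9, 358.9]]
   0.1 [[397.9, 302.4], [456.1, 301.0], [449.5, 356.3], [393.6, 358.2]]
   0.2 [[395.8, 299.6], [453.0, 298.4], [449.1, 355.7], [393.3, 357.6]]
   0.32 [[393.3, 297.4], [449.3, 296.2], [448.5, 355.2], [392.9, 357.1]]
```

Call:
{"fn": "send_rows", "kwargs": {
  "deltas": [
    [0,-0.02,0,0.05,0,-0.03,0],
    [0,-0.04,-0.01,0.12,0,-0.06,0],
    [0,-0.06,-0.014,0.2,-0.002,-0.09,-0.002],
    [0,-0.06,-0.014,0.262,-0.002,-0.112,-0.002],
    [0,-0.06,-0.014,0.262,-0.002,-0.112,-0.002],
    [0,-0.06,-0.014,0.262,-0.002,-0.112,-0.002]
  ]
}}

```text
clock: 23.13
tcp_pos: [0.4617, -0.1775, 0.0902]
orientation: [0.761, 2.693, -0.127]
contact_force: [-0.1, 0.2, 1.1]
grip_width: -0.0
```

Run:
```python
from pad import *
F=frame(-32,20)*FLIP
for x,z in((-.16,.05),(-.138,.05),(-.05,.05),(.005,.05)): plan(lane+Rl.apply([x,0,z]),F)
print(r.get_obs()['joints'].round(2))
```

```text
t 23.13 tcp [ 0.4617 -0.1775  0.0902] shift [0.074, -0.058, 0.258] turn [0.0027, 0.001, 0.002] dist rows 1.0 0.1
t 23.13 tcp [ 0.4617 -0.1775  0.0902] shift [-0.064, -0.059, 0.309] turn [0.0027, 0.001, 0.002] dist rows 1.2 0.1
t 23.13 tcp [ 0.4617 -0.1775  0.0902] shift [-0.614, -0.064, 0.511] turn [0.0027, 0.001, 0.002] dist rows 2.9 0.1
t 23.13 tcp [ 0.4617 -0.1775  0.0902] shift [-0.959, -0.068, 0.637] turn [0.0027, 0.001, 0.002] dist rows 4.1 0.1
[ 0.49  0.32 -0.38  2.33  0.97  0.3   0.27]
```

Call:
{"fn": "send_rows", "kwargs": {
  "deltas": [
    [0,0.03,-0.03,0.09,0.002,0,0.002],
    [0,0.06,-0.058,0.18,0.002,0,0.002],
    [0,0.074,-0.058,0.258,0.002,0,0.002],
    [0,0.074,-0.058,0.258,0.002,0,0.002],
    [0,0.03,-0.058,0.27,0.002,0,0.002],
    [0,-0.02,-0.058,0.29,0.002,0,0.002],
    [0,-0.05,-0.059,0.305,0.002,0,0.002],
    [0,-0.05,-0.059,0.305,0.002,0,0.002],
    [0,-0.05,-0.059,0.305,0.002,0,0.002]
  ]
}}

```text
clock: 23.88
tcp_pos: [0.4777, -0.1988, 0.051]
orientation: [0.777, 2.688, -0.134]
contact_force: [-1.2, -0.2, 0.1]
grip_width: -0.0002
```

Run:
```python
from pad import *
F=frame(-32,20)*FLIP
for x in(-.12,-.04,.003,.006): plan(lane+Rl.apply([x,0,.05]),F)
print(r.get_obs()['joints'].round(2),r.get_obs()['contact_force'].round(1))
```

```text
t 23.88 tcp [ 0.4777 -0.1988  0.051 ] shift [-0.111, 0.008, 0.048] turn [0.0006, 0.0015, -0.0014] dist rows 0.4 0.1
t 23.88 tcp [ 0.4777 -0.1988  0.051 ] shift [-0.611, 0.01, 0.233] turn [0.0006, 0.0015, -0.0014] dist rows 2.4 0.1
t 23.88 tcp [ 0.4777 -0.1988  0.051 ] shift [-0.88, 0.011, 0.333] turn [0.0006, 0.0015, -0.0014] dist rows 3.4 0.1
t 23.88 tcp [ 0.4777 -0.1988  0.051 ] shift [-0.899, 0.011, 0.34] turn [0.0006, 0.0015, -0.0014] dist rows 3.5 0.1
[ 0.41  0.43 -0.25  2.31  1.23  0.23  0.03] [-1.2 -0.2  0.1]
```

Touch-push about 17 mm first, to check that the tray is free.

Call:
{"fn": "send_rows", "kwargs": {
  "deltas": [
    [0,-0.02,0,0.008,0,0,0],
    [0,-0.04,0,0.015,0,0,0],
    [0,-0.06,0.005,0.023,0,0,0],
    [0,-0.085,0.005,0.032,0,0,0],
    [0,-0.11,0.008,0.045,0,0,0]
  ]
}}

```text
clock: 24.3
tcp_pos: [0.4926, -0.2071, 0.0499]
orientation: [0.776, 2.689, -0.135]
contact_force: [-2.1, 1.6, 1.0]
grip_width: 0.0
```

It resists with about 2.6 N, so the tray is sliding freely. I continue at about 0.1 m/s.

Call:
{"fn": "send_rows", "kwargs": {
  "deltas": [
    [0,-0.04,0,0.015,0,0,0],
    [0,-0.1,0,0.037,0,0,0],
    [0,-0.16,0,0.06,0,0,0],
    [0,-0.22,0,0.082,0,0,0],
    [0,-0.28,0,0.104,0,0,0],
    [0,-0.34,0,0.127,0,0,0],
    [0,-0.4,0,0.149,0,0,0],
    [0,-0.45,0,0.168,0,0,0],
    [0,-0.5,0,0.186,0,0,0]
  ]
}}

```text
clock: 25.05
tcp_pos: [0.5608, -0.2499, 0.0495]
orientation: [0.776, 2.689, -0.134]
contact_force: [-1.5, 2.4, 1.2]
grip_width: 0.0
```

```bash
cat > s4.py <<'E'
from pad import *
F=frame(-32,20)*FLIP
o=r.get_obs();print(Rl.inv().apply(o['tcp_pos']-lane).round(4),o['contact_force'].round(1),o['joints'].round(2))
for x in(-.02,.0,.005): plan(lane+Rl.apply([x,0,.05]),F)
E
python3 s4.py
```

```text
[-0.0406 -0.0005  0.0495] [-1.5  2.4  1.2] [ 0.57  0.55 -0.37  2.09  0.99  0.34  0.37]
t 25.05 tcp [ 0.5608 -0.2499  0.0495] shift [-0.13, 0.003, 0.044] turn [0.0005, 0.0011, -0.0011] dist rows 0.5 0.0
t 25.05 tcp [ 0.5608 -0.2499  0.0495] shift [-0.255, 0.004, 0.09] turn [0.0005, 0.0011, -0.0011] dist rows 1.0 0.0
t 25.05 tcp [ 0.5608 -0.2499  0.0495] shift [-0.287, 0.004, 0.102] turn [0.0005, 0.0011, -0.0011] dist rows 1.1 0.0
```

Call:
{"fn": "send_rows", "kwargs": {
  "deltas": [
    [0,-0.03,0,0.01,0,0,0],
    [0,-0.07,0,0.025,0,0,0],
    [0,-0.11,0,0.04,0,0,0],
    [0,-0.15,0,0.053,0,0,0],
    [0,-0.185,0,0.065,0,0,0],
    [0,-0.21,0,0.074,0,0,0],
    [0,-0.235,0,0.083,0,0,0],
    [0,-0.255,0,0.09,0,0,0],
    [0,-0.255,0,0.09,0,0,0]
  ]
}}

```text
clock: 25.8
tcp_pos: [0.5956, -0.272, 0.0505]
orientation: [0.776, 2.688, -0.135]
contact_force: [0.3, 0.1, -0.8]
grip_width: 0.0005
```

Call:
{"fn": "send_rows", "kwargs": {
  "deltas": [
    [0,-0.01,0,0.004,0,0,0],
    [0,-0.02,0,0.007,0,0,0],
    [0,-0.03,0,0.011,0,0,0],
    [0,-0.03,0,0.011,0,0,0]
  ]
}}

```text
clock: 26.13
tcp_pos: [0.5989, -0.274, 0.0504]
orientation: [0.776, 2.689, -0.135]
contact_force: [-1.8, 1.5, 1.6]
grip_width: -0.0002
```

```bash
python3 s4.py
```

```text
[ 0.0045 -0.0008  0.0504] [-1.8  1.5  1.6] [ 0.62  0.6  -0.41  1.98  0.93  0.4   0.48]
t 26.13 tcp [ 0.5989 -0.274   0.0504] shift [0.154, 0.005, -0.054] turn [0.0004, 0.0013, -0.0012] dist rows 0.6 0.0
t 26.13 tcp [ 0.5989 -0.274   0.0504] shift [0.029, 0.005, -0.007] turn [0.0004, 0.0013, -0.0012] dist rows 0.1 0.0
t 26.13 tcp [ 0.5989 -0.274   0.0504] shift [-0.002, 0.005, 0.004] turn [0.0004, 0.0013, -0.0012] dist rows 0.0 0.0
```

Still sliding, with no stop felt yet. I continue in small steps until the force rises.

Call:
{"fn": "send_rows", "kwargs": {
  "deltas": [
    [0,-0.007,0,0.003,0,0,0],
    [0,-0.014,0,0.005,0,0,0],
    [0,-0.02,0,0.007,0,0,0],
    [0,-0.02,0,0.007,0,0,0]
  ]
}}

```text
clock: 26.47
tcp_pos: [0.5992, -0.2742, 0.0496]
orientation: [0.776, 2.693, -0.136]
contact_force: [-12.9, 7.0, 10.0]
grip_width: 0.0001
```

Call:
{"fn": "send_rows", "kwargs": {
  "deltas": [
    [0,-0.007,0,0.003,0,0,0],
    [0,-0.014,0,0.005,0,0,0],
    [0,-0.014,0,0.005,0,0,0]
  ]
}}

```text
clock: 26.72
tcp_pos: [0.5994, -0.2742, 0.0491]
orientation: [0.777, 2.696, -0.136]
contact_force: [-20.1, 11.3, 16.6]
grip_width: -0.0
```

The stop is felt (about 23 N horizontal, no further motion), so the tray is home. I withdraw.

Call:
{"fn": "send_rows", "kwargs": {
  "deltas": [
    [0,0.03,0,-0.01,0,0,0],
    [0,0.1,0,-0.04,0,0,0],
    [0,0.25,0,-0.1,0,0,0],
    [0,0.45,0,-0.2,0,0,0],
    [0,0.6,0,-0.4,0,0,0],
    [0,0.75,0,-0.65,0,0,0],
    [0,0.75,0,-0.65,0,0,0],
    [0,0.75,0,-0.65,0,0,0],
    [0,0.75,0,-0.65,0,0,0]
  ]
}}

```text
clock: 27.47
tcp_pos: [0.4868, -0.2034, 0.1038]
orientation: [0.775, 2.686, -0.135]
contact_force: [0.0, -0.0, 1.2]
grip_width: 0.0001
```

Run:
```python
from pad import *
import pickle
o=r.get_obs();print(o['tcp_pos'],o['contact_force'].round(1),o['qvel'].round(3))
f=grab('wrist','w10.png');g=cv2.cvtColor(f['pixels'],cv2.COLOR_RGB2GRAY)
d=.14*Rl.apply([1,0,0])
# panel edge: expected pixels of outer top edge for tray home, and gradient rows there
E=[lane+d+Rl.apply([-.121,y,.062]) for y in(-.06,-.03,0,.03,.06)]
uv=proj(f,E);print('panel exp',uv.round(1).tolist())
for u,v in uv.round().astype(int):
    if 0<=u<560 and 14<v<405: print(u,v,g[v-12:v+13,u].tolist())
H=[lane+d+Rl.apply([x,0,.05]) for x in(-.099,-.047)];print('handle exp',proj(f,H).round(1).tolist())
for n in('scene','top'):
    s=grab(n);cap=proj(s,[lane+d+Rl.apply([x,0,.058]) for x in(-.012,-.036)]);print(n,cap.round(1).tolist())
```

```text
[ 0.48677473 -0.20335359  0.10383982] [ 0.  -0.   1.2] [-0.003  0.035  0.013 -0.014  0.003  0.001 -0.002]
panel exp [[202.7, 381.5], [243.4, 381.9], [284.4, 382.0], [325.3, 381.6], [365.9, 380.8]]
203 381 [14, 8, 15, 13, 16, 14, 16, 17, 14, 17, 12, 16, 14, 15, 5, 12, 5, 6, 7, 3, 10, 3, 3, 7, 10]
243 382 [2, 5, 8, 1, 8, 10, 7, 6, 9, 2, 9, 4, 6, 3, 13, 7, 7, 8, 5, 3, 9, 5, 1, 8, 13]
284 382 [38, 37, 39, 41, 40, 36, 38, 37, 40, 36, 38, 41, 90, 102, 100, 101, 99, 101, 97, 97, 101, 100, 97, 99, 101]
325 382 [4, 2, 12, 7, 1, 7, 6, 2, 10, 1, 3, 8, 4, 6, 8, 3, 9, 4, 8, 8, 7, 0, 1, 10, 5]
366 381 [10, 9, 16, 15, 9, 14, 13, 15, 13, 13, 19, 11, 10, 10, 11, 13, 12, 8, 16, 15, 11, 13, 14, 10, 12]
handle exp [[284.2, 381.6], [284.2, 410.5]]
scene [[410.8, 313.3], [402.0, 311.3]]
top [[375.1, 145.2], [371.6, 151.0]]
```

The panel edge shows at row 382 between the fingers, exactly where a fully home tray should put it. The arm is clear and still, so I hand in.

```bash
python3 -c "
from h import *
o=r.get_obs();print(o['clock'],o['contact_force'].round(1),abs(o['qvel']).max().round(4));r.hand_in()"
```

```text
27.6167 [0.4 0.4 0.2] 0.0065
the job is handed in; nothing more can be done
```

I finished the whole sequence in about 27.6 s and handed the job in. `hand_in` gives no verdict, so what follows rests on my own checks.

- **Mat:** I lifted the capped carrier off the stand square to the sheet, laid it flat on the mat and let go. Its caps were within 1 px of where I expected them.
- **Lane:** I took it again by the handle tab and lowered it into the lane, handle towards the front panel. After release the caps were within about 2 px (2 mm) of the lane's middle.
- **Lever:** The first press rose to 39 N and the lever angle afterwards looked like only about 0.2 rad. I pressed again nearer the pad's front edge and felt the stop at about 0.3 rad. A numeric camera check after the second press found no pad, so that angle comes from force and height only. The freely sliding tray supports it.
- **Tray:** It slid with about 2.6 N of resistance and I pushed it slowly until the end stop was felt (about 23 N). The panel edge then appeared in the image exactly where a fully home tray should put it. At hand-in the arm was clear and still, with no contact force beyond noise.

I did not re-measure the carrier in its lane after the tray went home, nor check the empty carrier and bystanders again. No contact with them was felt.

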